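Lock the bombilla rack, load it and set the mate cabinet to air

TASK

The mate things are washed: first lock the bombilla rack on its two upright studs by pushing an R-clip's straight leg through the cross hole of each stud until its bow springs round the stud. Then snap every bombilla from the mat into the rack, each level and about centred in its own pair of spring clips, and raise the cabinet's glass door half way, to about 45 degrees, and leave it standing so for the gourds to air. Do not disturb the gourds, the tin or the thermos.

Things in the scene. Friction and masses are not known exactly. Their poses are not given: they have to be found in the camera images.
- rack: The bombilla rack, fixed: wooden board 186 (y) x 92 (x) mm on a white acrylic foot 300 x 120 mm, board top 30 mm above the table; an ear at each end with an upright steel stud. Origin: on the table under its middle; x away from the robot (within 10 degrees), y left, z up. Four stations at y = 67.5, 22.5, -22.5, -67.5 mm, all free, each with two spring clips in line at x = -35 and 35 mm, open upwards.
- rack_row (a point): Middle of the row of stations, 48 mm above the table: the height of a bombilla's axis once home. Axes as the rack's. A 9 mm tube laid along the rack's x over both clips of a station and pushed straight down with about 10 N snaps in. The clips are 12 mm long (x), their tips 61 mm above the table, their flared mouths about 20 mm wide (y); no clip between x = -28 and 28 mm.
- hole_left (a point): Centre of the cross hole of the rack's left stud (+y end), 37 mm above the table. The stud is an upright steel post 16 mm thick, its top 53 mm above the table; the hole runs level along the rack's x axis and is 7 mm wide and 7 mm high. A washer 36 mm across ends 3 mm below the hole's centre, the wooden ear (40 mm in x) 7 mm below. Axes as the rack's.
- hole_right (a point): The same for the rack's right stud (-y end).
- rclip0: R-clip (hitch pin clip) of 4 mm steel wire, 30 g, lying flat on the table in front of the cabinet. Origin: under the middle of its eye, on the underside; x along the straight leg to its tip, y to the bow, z up. Hold it by the eye: 26 mm long (x), 22 mm wide (y), 8 mm tall, straight sides facing y. Leg at y = -9 mm, 2 mm above the underside, tip at x = 72 mm; bow from (11, 9) mm, flared end at (62, 3) mm.
- rclip0_seat (a point): Point on the R-clip's leg axis, at x = 40, y = -9, z = 2 mm in the clip's frame: lies in the middle of the stud's hole when the clip is home. The bow bulges round the stud here and narrows at x = 52 mm; a push of 15 to 20 N along x makes the narrow place ride over the stud. Axes as the clip's.
- rclip0_bow (a joint): How far the R-clip's bow is sprung open, rad: 0 when relaxed, also when home round the stud; about 0.1 as its narrow place passes the stud.
- rclip1: R-clip (hitch pin clip) of 4 mm steel wire, 30 g, lying flat on the table in front of the cabinet. Origin: under the middle of its eye, on the underside; x along the straight leg to its tip, y to the bow, z up. Hold it by the eye: 26 mm long (x), 22 mm wide (y), 8 mm tall, straight sides facing y. Leg at y = -9 mm, 2 mm above the underside, tip at x = 72 mm; bow from (11, 9) mm, flared end at (62, 3) mm.
- rclip1_seat (a point): Point on the R-clip's leg axis, at x = 40, y = -9, z = 2 mm in the clip's frame: lies in the middle of the stud's hole when the clip is home. The bow bulges round the stud here and narrows at x = 52 mm; a push of 15 to 20 N along x makes the narrow place ride over the stud. Axes as the clip's.
- rclip1_bow (a joint): How far the R-clip's bow is sprung open, rad: 0 when relaxed, also when home round the stud; about 0.1 as its narrow place passes the stud.
- bombilla0: Steel bombilla (mate straw), about 45 g, lying flat on the mat; may be absent (None). Straight tube 9 mm thick from x = -95 to 62 mm, then a flat spoon strainer 22 mm wide, 9 mm thick to x = 98 mm. Origin on the tube's axis, 4.5 mm above the table; x to the spoon, z up. Balances near x = 20 mm. In the rack its origin belongs over a station's middle (18 mm either way); either end may be in front.
- bombilla1: Steel bombilla (mate straw), about 45 g, lying flat on the mat; may be absent (None). Straight tube 9 mm thick from x = -95 to 62 mm, then a flat spoon strainer 22 mm wide, 9 mm thick to x = 98 mm. Origin on the tube's axis, 4.5 mm above the table; x to the spoon, z up. Balances near x = 20 mm. In the rack its origin belongs over a station's middle (18 mm either way); either end may be in front.
- bombilla2: Steel bombilla (mate straw), about 45 g, lying flat on the mat; may be absent (None). Straight tube 9 mm thick from x = -95 to 62 mm, then a flat spoon strainer 22 mm wide, 9 mm thick to x = 98 mm. Origin on the tube's axis, 4.5 mm above the table; x to the spoon, z up. Balances near x = 20 mm. In the rack its origin belongs over a station's middle (18 mm either way); either end may be in front.
- bombilla3: Steel bombilla (mate straw), about 45 g, lying flat on the mat; may be absent (None). Straight tube 9 mm thick from x = -95 to 62 mm, then a flat spoon strainer 22 mm wide, 9 mm thick to x = 98 mm. Origin on the tube's axis, 4.5 mm above the table; x to the spoon, z up. Balances near x = 20 mm. In the rack its origin belongs over a station's middle (18 mm either way); either end may be in front.
- mat: Thin grey drying mat, 250 (x) x 400 (y) mm, flat on the table, look only; the bombillas lie on it side by side about 110 mm apart, roughly along its x. Origin at its middle.
- cabinet: White acrylic cabinet, fixed, 180 mm deep (x), 250 mm wide (y), 120 mm high, open on top under the glass door, lamp switch on its left side. Origin: on the table under its middle; x away from the robot, y left, z up. The door's hinge line runs along y at x = 90 mm, 120 mm above the table, on the far wall.
- door_handle (a point): Middle of the glass door's handle: a steel bar along y, 120 mm long and 11 mm thick, held 35 mm in front of the door's front edge in the plane of the pane. About 123 mm above the table when the door is shut; moves with the door, 215 mm from the hinge line.
- door (a joint): Opening angle of the glass door in rad: 0 shut (pane level on the cabinet), growing as its front edge is raised, 1.9 at most. The hinge is stiff and the door stays where it is left; raising it takes about 6 N at the handle.
- gourd0: Turned wooden mate gourd with a steel rim, 72 mm thick, 65 mm tall, standing in the cabinet. To be left alone. Origin under its middle.
- gourd1: The second wooden gourd, 79 mm thick, 71 mm tall, standing in the cabinet. To be left alone.
- tin: Empty stainless tin, 76 mm thick, 85 mm tall, standing in the cabinet. To be left alone.
- thermos: Steel thermos flask, 84 mm thick, 250 mm tall, standing on the table right of the rack. To be left alone.

How it is judged:
By the outcome, as a careful person would: the job done as asked, in the order asked, and still so for the second after the job is handed in, with the robot touching nothing.
Of bombilla0, bombilla1, bombilla2, bombilla3 only 3 to 4 are there at a start; the rules pass over those that are not, and their reading is None.
At some moment in a run one of bombilla0, bombilla1, bombilla2, bombilla3 may be knocked a few centimetres aside while the robot is not near it.
It also fails if it takes over 208 s, if anything falls off the work surface, if the arm or the gripper's body presses on something with over 40 N, if the wrist force passes 120 N, or if a joint passes its speed limit or range.

ROBOT

A 6-joint arm with a two-finger parallel gripper is mounted at the origin on the work surface. World frame = base frame: x ahead of the robot, y to its left, z up, the work surface at z = 0. Lengths are in mm, angles in rad, forces in N, time in s.
With the tool pointing down it reaches from about 375 to 900 mm from the base axis. Payload 3.1 kg.
Tool frame: the origin (TCP) lies at the very end of the fingers, on their centre line; the grasp point (between the pads) lies 19 mm behind it; z points along the fingers, y is the direction in which the jaws open and shut (so a half turn about z gives the same grasp; the last joint's range is limited). The gripper opens to 85 mm and grips with 20 to 120 N. Pads are 22 mm wide; open, the fingers measure 114 mm over their backs; the gripper's body (76 mm by 85 mm) begins 54 mm behind the grasp point. The pads swing forward as they close: fully open they stand 13 mm farther back than shut.
Start: joints at [1.054, 0.527, 1.433, -0, 1.181, -0.178], TCP at [207.681, 589.462, 231.31] pointing down, gripper open.
Joint ranges: [-3.08, 3.08], [-0.75, 2.2], [0.22, 2.44], [-1.43, 4.57], [0, 2.65], [-2.85, 2.85]. Speed limits (rad/s): [2.79, 2.79, 3.14, 3.14, 3.14, 3.14].

INTERFACE

Orientations are given as a unit quaternion [x, y, z, w].
In Python, from rig import bot, capture, get_calibration, nets gives the robot as it stands. The module is installed in compiled form; this text tells all that it offers.
- The arm moves only by the shell command python3 -m pendant 'ROWS' [FORCE]. ROWS is JSON, a list of rows, each a list of 3 entries, a list of its own where there are three numbers: the shift along the world's x, y, z as a fraction of full scale, then the turn, a rotation vector about the world's x, y, z as a fraction of full scale, then the gripper's target within -1 to 1 (shut at 1, half-way at 0, fully open at -1). In form: [[[dx, dy, dz], [rx, ry, rz], jaw], ...]. A call has 1 to 5 rows; each row is the pose to reach, as a shift and turn from the pose commanded when the call began; what a row does not reach only later rows make up. Full scale, the value 1, is 0.25 m for a shift and 45 degrees for a turn. A row lasts 1/10 s, in which the tool goes at most 50 mm and 8.59 degrees, less where a joint would pass 70% of its speed; a pose out of reach is approached as far as the arm can. A call with a number of a shift or a turn outside -1 to 1 is refused whole. A call with a gripper value outside its range is refused whole. The fingers move at their own pace and stop on an object; FORCE is the grip in N (left out, the last holds). Time passes only in rows, so rows that repeat a pose let the fingers close. It gives the time, the measured TCP pose, the force and the opening at its end, in the units of the state.
- bot.state(): the state, without advancing time (a new reading comes with each control period).
- capture(name): name is "side" or "top"; returns the picture (384x512x3 uint8, red, green, blue); there is no depth.
- get_calibration(name): a dict with "K" (3x3 intrinsics, pixels), "distortion" ([k1, k2, p1, p2, k3] as OpenCV has them; the pictures are not rectified), "pose" (4x4, takes a point from camera to world coordinates). Camera axes: x right, y down, z forward; pixel columns grow to the right and rows downward; lengths in mm; the calibration is good to about 2 mm. A picture is of the moment at which its call begins. get_calibration takes no time and is no camera call.
- bot.close_job(): hands the job in, once; it reports no verdict.
Trained networks look in the newest picture that a camera, given by its name, has taken for a name from the list of things; names that differ only in an ending like _2 or _b are one class to them, and where a whole thing is asked for, a point or a joint stands for the part that bears it (a point fixed in the world has none). Each returns a list of dicts, best first, with "conf" (0 to 1); they miss things now and then, are a little off and sometimes report something else, mostly with a low value. They report only what shows in the picture. A call takes as long as a camera call.
- nets.trace(query, camera): "pixels" (384x512 bool, what is visible of it) and "bbox" ([centre column, centre row, width, height] in pixels, round what is visible of it).
The state is a dict: "time_s": time; "q": joint angles; "joint_vel": joint speeds; "joint_efforts": joint torques, N m; "tcp_pos": TCP position; "orientation": TCP orientation; "contact_force": force on the tool from outside, world axes, zero at the start; "wrist_torque": the same for the moment, N m; "gripper_width": finger opening in mm.
Only numpy, scipy, OpenCV 4.12 (cv2) and the standard library are available. Lean on these libraries where they do the work, as an engineer would, in place of code of your own. Each camera call takes 0.05 s, during which the arm holds its last target. There are 200 camera calls.

## Working session

There is one attempt and no reset: what is moved stays moved. The work goes in short steps, Python scripts to look and compute and a shell command to move; the robot and the scene stay as the last step left them, time stands still between calls to the robot, and variables do not carry over. Pictures are saved under pics/ and viewed, on a budget of 14 in all, crops included, one or two more only if the job needs it, and the job is handed in when it is done.

```bash
mkdir -p pics; ls
python3 - <<'E'
from rig import bot,capture,get_calibration,nets
import cv2,numpy as np
for c in ("top","side"):
    im=capture(c); cv2.imwrite(f"pics/{c}0.png",cv2.cvtColor(im,cv2.COLOR_RGB2BGR))
    k=get_calibration(c); print(c,np.round(k["K"],1).tolist(),np.round(k["distortion"],4),np.round(k["pose"],3).tolist())
    for n in ["rack","rclip0","bombilla0","mat","cabinet","door_handle","thermos"]:
        for d in nets.trace(n,c)[:6]: print(n,round(d["conf"],2),np.round(d["bbox"],1))
print(bot.state())
E
```

```text
pics
top [[458.2, 0.0, 256.8], [0.0, 458.2, 198.1], [0.0, 0.0, 1.0]] [-0.1427  0.      0.      0.      0.    ] [[-0.029, -0.996, 0.085, 481.29], [-1.0, 0.029, 0.001, -40.623], [-0.003, -0.085, -0.996, 1262.584], [0.0, 0.0, 0.0, 1.0]]
rack 0.72 [137.4 261.2   8.1  12. ]
rack 0.71 [295.4 182.6 114.5  56.4]
rclip0 0.59 [140.4 251.6   8.8  24.9]
bombilla0 0.89 [352.1 246.4   8.5  70.8]
bombilla0 0.83 [232.7 257.8   9.2  70.9]
bombilla0 0.77 [312.2 251.1   9.8  69.9]
bombilla0 0.71 [271.3 254.1  16.2  68.8]
bombilla0 0.4 [296.4 185.1 114.8  55.8]
mat 0.85 [292.8 253.6 143.5  91.8]
mat 0.38 [311.6 250.6  12.1  67.1]
cabinet 0.61 [129.9 185.3 103.4  92.4]
cabinet 0.52 [183.6 258.9   5.3  28.1]
door_handle 0.7 [124.2 186.4 103.2  87.9]
thermos 0.55 [427.8 183.9  60.4  38.8]
side [[418.4, 0.0, 254.5], [0.0, 418.4, 184.7], [0.0, 0.0, 1.0]] [-0.0604  0.      0.      0.      0.    ] [[0.953, -0.241, 0.185, 361.862], [-0.303, -0.732, 0.61, -768.58], [-0.011, -0.637, -0.77, 1001.114], [0.0, 0.0, 0.0, 1.0]]
rack 0.63 [283.4 229.7  83.6  95. ]
rclip0 0.65 [188.4 138.8  20.3   6.7]
rclip0 0.59 [190. 
[... 455 characters left out ...]
1.9]
{'time_s': 0.8, 'q': array([ 1.05349610e+00,  5.27420060e-01,  1.43267372e+00, -3.00020610e-05,
        1.18138989e+00, -1.78468260e-01]), 'joint_vel': array([ 0.00018352,  0.00018764,  0.00073715, -0.00050011, -0.00039136,
        0.00095511]), 'joint_efforts': array([-1.01090554e-03, -4.42258251e+01, -1.78415787e+01, -2.33596493e-04,
        6.14437595e-04,  1.65826062e-06]), 'tcp_pos': array([207.70068535, 589.47521412, 231.3679513 ]), 'orientation': array([1.68601109e-01, 9.85684363e-01, 4.64953737e-05, 3.16233621e-05]), 'contact_force': array([-0.85272471,  0.11728264,  0.3597336 ]), 'wrist_torque': array([-0.00723234,  0.02241782, -0.0180528 ]), 'gripper_width': 85.70898329039781}
```

View pics/top0.png

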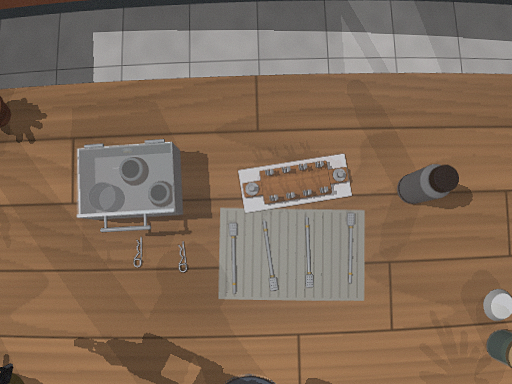

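View pics/side0.png

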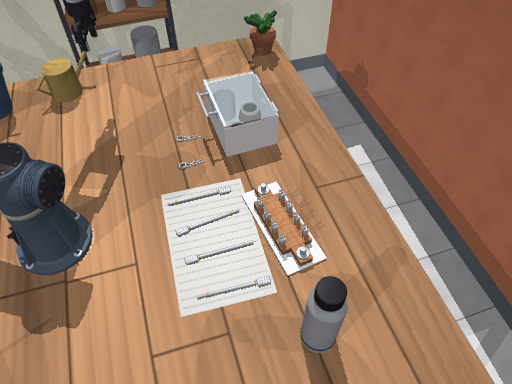

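Top view: the cabinet is at (130,180), R-clips near (138,252) and (183,258), the rack at (295,183), and four bombillas at columns 233–352. The side view agrees. Next I'll write helpers and zoom in.

```bash
cat > h.py <<'E'
from rig import bot,capture,get_calibration,nets
import cv2,numpy as np
from scipy.spatial.transform import Rotation as R
def ray(c,px):
    k=get_calibration(c); P=np.array(k["pose"])
    u=cv2.undistortPoints(np.array(px,float).reshape(-1,1,2),np.array(k["K"]),np.array(k["distortion"])).reshape(-1,2)
    return P[:3,3],np.c_[u,np.ones(len(u))]@P[:3,:3].T
def at(c,px,z):
    o,d=ray(c,px); return o+d*((z-o[2])/d[:,2])[:,None]
def proj(c,p):
    k=get_calibration(c); W=np.linalg.inv(np.array(k["pose"]))
    return cv2.projectPoints(np.array(p,float).reshape(-1,1,3),cv2.Rodrigues(W[:3,:3])[0],W[:3,3],np.array(k["K"]),np.array(k["distortion"]))[0].reshape(-1,2)
def crop(im,x0,y0,w,h,s):
    return cv2.resize(cv2.cvtColor(im[y0:y0+h,x0:x0+w],cv2.COLOR_RGB2BGR),None,fx=s,fy=s,interpolation=cv2.INTER_CUBIC)
E
python3 - <<'E'
from h import *
t=capture("top"); s=capture("side")
a=crop(t,115,230,80,48,5)   # 400x240
b=crop(s,165,125,50,50,4)   # 
c=crop(t,230,145,130,75,6)  # 780x450
m=np.zeros((450+150+0,800,3),np.uint8); m[:450,:780]=c
a=crop(t,120,234,75,40,4); m[450:600,:300]=a[:150]
b=crop(s,168,128,48,50,3); m[450:600,310:454]=b[:150]
d=crop(s,248,180,80,50,4); m[450:600,470:790]=d[:150]
cv2.imwrite("pics/z1.png",m)
for c in ("top","side"):
  for n,lab,z in [("rclip0",0,4),("bombilla0",0,4.5)]:
    for r in nets.trace(n,c):
        ys,xs=np.nonzero(r["pixels"]); 
        if len(xs)<8: continue
        w=at(c,np.c_[xs,ys],z)[:,:2]; mu=w.mean(0); v=np.linalg.svd(w-mu)[2][0] if len(w)<3000 else None
        if v is None: continue
        tt=(w-mu)@v; o=(w-mu)@np.array([-v[1],v[0]])
        print(c,n,round(r["conf"],2),len(xs),"mean",mu.round(1),"dir",v.round(3),"range",tt.min().round(),tt.max().round(),"wid<0,>0",o[tt<-50].std().round(1) if n[0]=="b" else "",o[tt>50].std().round(1) if n[0]=="b" else "")
E
```

```text
top rclip0 0.56 330 mean [412.3 -70.1] dir [-0.993 -0.12 ] range -111.0 77.0 wid<0,>0  
top rclip0 0.52 82 mean [440.2 168.9] dir [-1.    -0.005] range -25.0 29.0 wid<0,>0  
top rclip0 0.43 346 mean [ 461.5 -293.1] dir [-0.998  0.055] range -81.0 111.0 wid<0,>0  
top bombilla0 0.79 358 mean [423.8 -68.9] dir [-0.992 -0.122] range -102.0 89.0 wid<0,>0 3.9 6.2
top bombilla0 0.6 254 mean [ 422.4 -175.4] dir [-1.    -0.015] range -110.0 79.0 wid<0,>0 2.6 5.5
top bombilla0 0.5 268 mean [440.8  29.7] dir [-1.     0.011] range -79.0 107.0 wid<0,>0 6.0 2.9
side rclip0 0.64 45 mean [436.  297.6] dir [ 0.979 -0.203] range -24.0 41.0 wid<0,>0  
side bombilla0 0.86 296 mean [ 469.3 -292.7] dir [-0.999  0.048] range -72.0 115.0 wid<0,>0 6.6 1.9
side bombilla0 0.81 234 mean [437.6  31.2] dir [-1.     0.008] range -87.0 105.0 wid<0,>0 6.8 3.8
side bombilla0 0.58 302 mean [ 422.1 -174. ] dir [-1.    -0.011] range -111.0 81.0 wid<0,>0 3.3 6.9
side bombilla0 0.5 312 mean [419.5 -67.8] dir [-0.993 -0.12 ] range -108.0 84.0 wid<0,>0 4.1 7.2
```

View pics/z1.png

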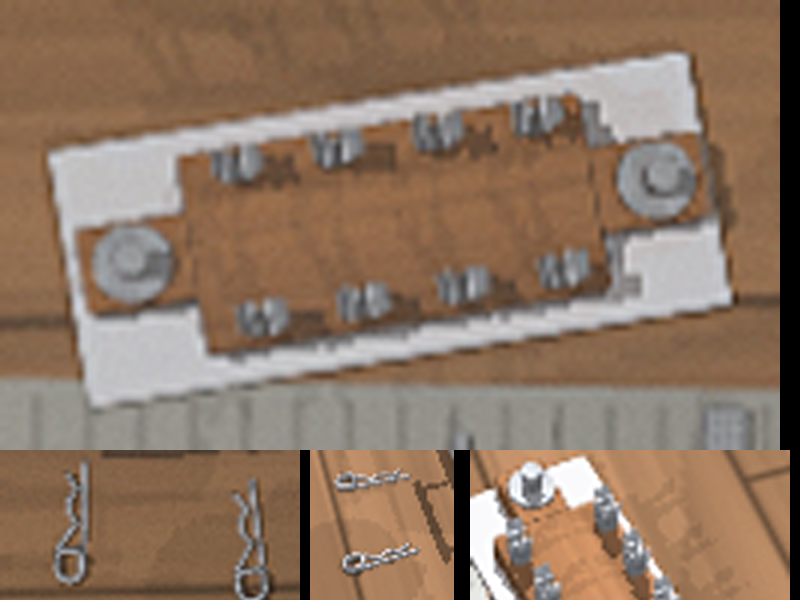

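Run:
```python
from h import *
f=lambda p,x0,y0,s:[(np.array(q)+.5)/s+[x0,y0]-.5 for q in p]
w=at("top",f([(132,264),(656,180)],230,145,6),34); print("washers",w.round(1),np.linalg.norm(w[0]-w[1]), "mid",w.mean(0).round(1))
d=w[0]-w[1]; a=np.arctan2(-d[0],d[1]); print("yaw deg",np.degrees(a))
k=at("top",f([(50,155),(690,53),(733,303),(92,407)],230,145,6),10);print("foot",k.round(1),k.mean(0).round(1))
print("side left stud top",at("side",f([(248*0+61,20)],248,180,4),53).round(1))
# clips (zoom4 from 120,234; composite offset y450)
for nm,eye,tip,bow in [("A",(70,118),(85,13),(72,25)),("B",(252,133),(253,30),(238,43))]:
    q=at("top",f([eye,tip,bow],120,234,4),3); print(nm,q[:,:2].round(1))
q=at("side",f([(37,32),(100,25)],168,128,3),3);print("side",q[:,:2].round(1))
q=at("side",f([(44,112),(107,98)],168,128,3),3);print("side",q[:,:2].round(1))
# cabinet / handle
print("handle top", at("top",[(101,230),(150,228)],123)[:,:2].round(1))
t=capture("top");s=capture("side")
m=np.zeros((600,800,3),np.uint8)
m[:360,:360]=crop(t,120,232,36,36,10); m[:360,380:740]=crop(t,165,238,36,36,10)
m[370:600,:336]=crop(s,168,128,48,50,7)[:230]; 
m[370:590,350:790]=crop(t,75,200,88,44,5)
cv2.imwrite("pics/z2.png",m)
```

```text
washers [[ 612.4  -26.6   34. ]
 [ 643.8 -264.6   34. ]] 240.07165561677982 mid [ 628.1 -145.6   34. ]
yaw deg 7.522053636598688
foot [[ 666.4   10.    10. ]
 [ 705.9 -287.7   10. ]
 [ 589.  -302.1   10. ]
 [ 549.9   -6.2   10. ]] [ 627.8 -146.5   10. ]
side left stud top [[613.2 -25.3  53. ]]
A [[418.2 295.9]
 [490.4 284.2]
 [482.3 293.5]]
B [[405.4 169.1]
 [476.  166.9]
 [467.3 177.5]]
side [[421.7 298. ]
 [492.9 286.3]]
side [[405.  173.5]
 [474.5 172.1]]
handle top [[509.1 356.2]
 [511.2 229.7]]
```

View pics/z2.png

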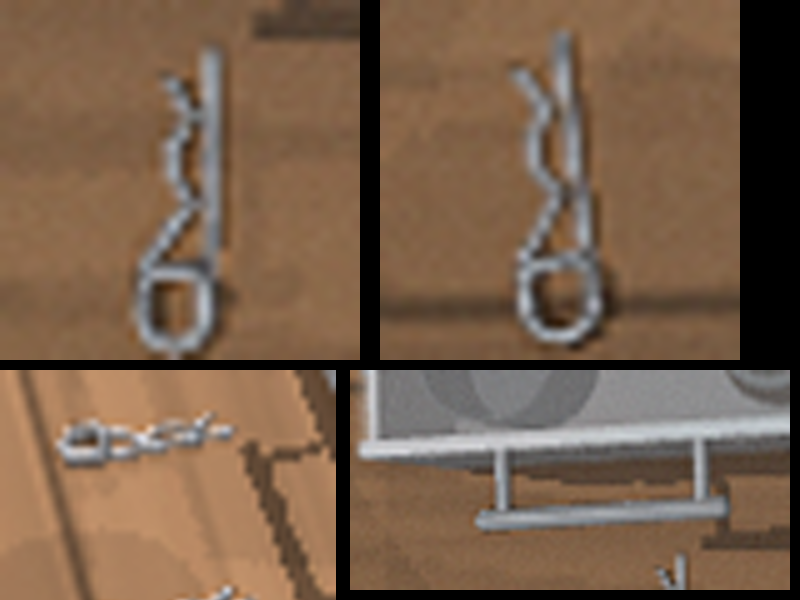

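The crops show clip A's eye at (178,308) and clip B's at (560,298) in the zoom. Both eyes are nearest the robot, and both legs are on the right.

Run:
```python
from h import *
f=lambda p,x0,y0,s:[(np.array(q)+.5)/s+[x0,y0]-.5 for q in p]
for n,e,p,o in [("A",(176,308),[(209,50),(211,250)],(120,232)),("B",(180,300),[(181,40),(206,250)],(165,238))]:
    E_=at("top",f([e],*o,10),4)[0,:2]; L=at("top",f(p,*o,10),2)[:,:2]; d=L[0]-L[1]; yaw=np.arctan2(d[1],d[0]); u=np.array([np.cos(yaw),np.sin(yaw)]); v=np.array([-u[1],u[0]])
    print(n,"eye",E_.round(1),"tip",L[0].round(1),"yaw",np.degrees(yaw).round(1),"leg-based origin",(L[0]-72*u+9*v).round(1))
s=bot.state(); Rm=R.from_quat(s["orientation"]).as_matrix(); print(Rm.round(3)); print("toolyaw of y axis",np.degrees(np.arctan2(Rm[1,1],Rm[0,1])))
```

```text
A eye [420.4 295.5] tip [491.4 285.6] yaw -0.3 leg-based origin [419.4 295. ]
B eye [403.6 169.2] tip [474.8 167.7] yaw 5.7 leg-based origin [402.3 169.6]
[[-0.943  0.332 -0.   ]
 [ 0.332  0.943  0.   ]
 [ 0.     0.    -1.   ]]
toolyaw of y axis 70.58700204659154
```

```bash
A='[[[0.54,-0.82,0],[0,0,0.2],0.1],[[0.54,-0.82,0],[0,0,0.2],0.1],[[0.54,-0.82,0],[0,0,0.2],0.1],[[0.54,-0.82,0],[0,0,0.2],0.1],[[0.54,-0.82,0],[0,0,0.2],0.1]]'
python3 -m pendant '[[[0.54,-0.82,0],[0,0,0.2],0.1],[[0.54,-0.82,0],[0,0,0.2],0.1],[[0.54,-0.82,0],[0,0,0.2],0.1],[[0.54,-0.82,0],[0,0,0.2],0.1],[[0.54,-0.82,0],[0,0,0.2],0.1]]' 20
python3 -m pendant '[[[0.54,-0.82,0],[0,0,0.2],0.1],[[0.54,-0.82,0],[0,0,0.2],0.1],[[0.54,-0.82,0],[0,0,0.2],0.1],[[0.54,-0.82,0],[0,0,0.2],0.1],[[0.54,-0.82,0],[0,0,0.2],0.1]]' 20
python3 -m pendant '[[[0.54,-0.82,0],[0,0,0.2],0.1],[[0.54,-0.82,0],[0,0,0.2],0.1],[[0.54,-0.82,0],[0,0,0.2],0.1],[[0.54,-0.82,0],[0,0,0.2],0.1],[[0.54,-0.82,0],[0,0,0.2],0.1]]' 20
```

```text
time_s: 1.7
tcp_pos: [343.6, 382.7, 231.5]
orientation: [0.091, 0.996, 0.0, 0.0]
contact_force: [1.9, 1.0, 0.5]
gripper_width: 38.5
time_s: 2.2
tcp_pos: [477.9, 178.9, 231.6]
orientation: [0.012, 1.0, 0.0, 0.0]
contact_force: [0.6, 0.7, -0.6]
gripper_width: 38.2
time_s: 2.7
tcp_pos: [612.8, -26.3, 231.5]
orientation: [-0.066, 0.998, 0.0, 0.0]
contact_force: [1.6, 0.1, 0.6]
gripper_width: 38.6
```

```bash
python3 -m pendant '[[[0,0,-0.2],[0,0,0],0.1],[[0,0,-0.4],[0,0,0],0.1],[[0,0,-0.56],[0,0,0],0.1],[[0,0,-0.68],[0,0,0],0.1],[[0,0,-0.75],[0,0,0],0.1]]' 20
python3 -m pendant '[[[0,0,0],[0,0,0],1],[[0,0,0],[0,0,0],1],[[0,0,0],[0,0,0],1],[[0,0,0],[0,0,0],1],[[0,0,0],[0,0,0],1]]' 20
python3 -c "
from rig import bot;s=bot.state();print(s['wrist_torque'],s['tcp_pos'])"
```

```text
time_s: 3.2
tcp_pos: [610.2, -24.1, 40.7]
orientation: [-0.066, 0.998, 0.001, -0.002]
contact_force: [-1.1, 0.0, 0.4]
gripper_width: 38.4
time_s: 3.7
tcp_pos: [611.5, -25.1, 43.3]
orientation: [-0.066, 0.998, -0.001, -0.0]
contact_force: [2.0, -4.8, -15.1]
gripper_width: 14.3
[-0.90514545 -0.08238089  0.05413048] [611.53356894 -25.13921806  43.27891278]
```

```bash
python3 -m pendant '[[[0,0,0],[0,0,0],1],[[0,0,0],[0,0,0],1],[[0,0,0],[0,0,0],1],[[0,0,0],[0,0,0],1],[[0,0,0],[0,0,0],1]]' 20
python3 - <<'E'
from h import *
s=bot.state();print(s['wrist_torque'],s['tcp_pos'])
t=capture("top");d=capture("side")
m=np.zeros((480,800,3),np.uint8);m[:480,:400]=crop(t,215,140,80,96,5);m[:480,400:800]=crop(d,220,130,80,96,5)
cv2.imwrite("pics/z3.png",m)
E
```

```text
time_s: 4.2
tcp_pos: [611.5, -25.1, 43.3]
orientation: [-0.066, 0.998, -0.001, -0.0]
contact_force: [1.2, -5.8, -15.3]
gripper_width: 14.4
[-0.87947057 -0.06364961  0.08031487] [611.53024938 -25.13137567  43.3031241 ]
```

View pics/z3.png

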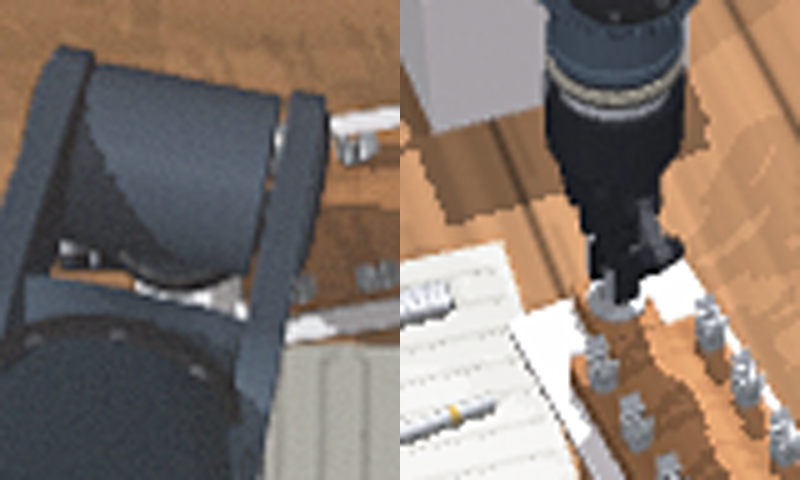

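```bash
python3 -m pendant '[[[0,0,0],[0,0,0],0.1],[[0,0,0],[0,0,0],0.1],[[0,0,0],[0,0,0],0.1],[[0,0,0],[0,0,0],0.1],[[0,0,0],[0,0,0],0.1]]' 20
python3 -c "
from rig import bot;s=bot.state();print(s['wrist_torque'],s['tcp_pos'])"
```

```text
time_s: 4.8
tcp_pos: [612.3, -24.1, 44.6]
orientation: [-0.066, 0.998, -0.0, 0.001]
contact_force: [0.1, 0.4, -0.6]
gripper_width: 38.3
[ 0.00174551  0.0199326  -0.03570302] [612.27275644 -24.08645831  44.56712669]
```

```bash
python3 -m pendant '[[[0,-0.0045,0],[0,0,0],0.1],[[0,-0.0045,0],[0,0,0],0.1],[[0,-0.0045,0],[0,0,0],0.1]]' 20
python3 -m pendant '[[[0,0,0],[0,0,0],1],[[0,0,0],[0,0,0],1],[[0,0,0],[0,0,0],1],[[0,0,0],[0,0,0],1],[[0,0,0],[0,0,0],1]]' 20
python3 -m pendant '[[[0,0,0],[0,0,0],0.1],[[0,0,0],[0,0,0],0.1],[[0,0,0],[0,0,0],0.1],[[0,0,0],[0,0,0],0.1],[[0,0,0.4],[0,0,0],0.1]]' 20
```

```text
time_s: 5.1
tcp_pos: [611.8, -25.4, 43.8]
orientation: [-0.066, 0.998, 0.0, -0.0]
contact_force: [0.6, 0.2, 0.5]
gripper_width: 38.6
time_s: 5.6
tcp_pos: [611.8, -25.2, 43.8]
orientation: [-0.066, 0.998, 0.0, -0.0]
contact_force: [0.0, 1.3, 0.8]
gripper_width: 14.6
time_s: 6.1
tcp_pos: [606.0, -24.4, 86.1]
orientation: [-0.066, 0.998, 0.003, -0.009]
contact_force: [-0.0, 0.3, -0.4]
gripper_width: 38.3
```

```bash
python3 -m pendant '[[[0,0,0],[0,0,0],0.1],[[0.126,-0.952,0],[0,0,0],0.1],[[0.126,-0.952,0],[0,0,0],0.1],[[0.126,-0.952,0],[0,0,0],0.1],[[0.126,-0.952,0],[0,0,0],0.1]]' 20
python3 -m pendant '[[[0.126,-0.952,0],[0,0,0],0.1]]' 20
python3 -c "
from rig import bot;s=bot.state();print(s['tcp_pos'])"
```

```text
time_s: 6.6
tcp_pos: [638.3, -225.5, 94.0]
orientation: [-0.066, 0.998, -0.0, 0.0]
contact_force: [1.6, -0.3, 0.3]
gripper_width: 38.3
time_s: 6.7
tcp_pos: [644.7, -275.3, 93.9]
orientation: [-0.066, 0.998, -0.0, 0.0]
contact_force: [0.9, 0.1, 0.8]
gripper_width: 38.4
[ 644.68426092 -275.26496713   93.92794855]
```

```bash
python3 -m pendant '[[[-0.005,0.048,0],[0,0,0],0.1],[[-0.005,0.048,0],[0,0,0],0.1],[[-0.005,0.048,-0.1],[0,0,0],0.1],[[-0.005,0.048,-0.2],[0,0,0],0.1],[[-0.005,0.048,-0.2],[0,0,0],0.1]]' 20
python3 -m pendant '[[[0,0,0],[0,0,0],0.1],[[0,0,0],[0,0,0],0.1]]' 20
python3 -m pendant '[[[0,0,0],[0,0,0],1],[[0,0,0],[0,0,0],1],[[0,0,0],[0,0,0],1],[[0,0,0],[0,0,0],1],[[0,0,0],[0,0,0],1]]' 20
python3 -m pendant '[[[0,0,0],[0,0,0],0.1],[[0,0,0],[0,0,0],0.1],[[0,0,0],[0,0,0],0.1],[[0,0,0.2],[0,0,0],0.1],[[0,0,0.4],[0,0,0],0.1]]' 20
```

```text
time_s: 7.2
tcp_pos: [640.4, -257.7, 40.1]
orientation: [-0.067, 0.998, 0.003, -0.004]
contact_force: [-1.0, -0.0, -0.9]
gripper_width: 38.4
time_s: 7.4
tcp_pos: [644.3, -260.9, 45.2]
orientation: [-0.067, 0.998, -0.001, 0.001]
contact_force: [0.4, -1.2, 0.9]
gripper_width: 38.4
time_s: 7.9
tcp_pos: [644.6, -262.9, 45.5]
orientation: [-0.066, 0.998, -0.002, 0.001]
contact_force: [-0.4, -4.3, 5.9]
gripper_width: 14.1
time_s: 8.4
tcp_pos: [641.4, -259.6, 141.0]
orientation: [-0.066, 0.998, 0.003, -0.003]
contact_force: [2.2, 0.2, 0.1]
gripper_width: 38.4
```

```bash
python3 -m pendant '[[[-0.48,0.864,0],[0,0,-0.042],0],[[-0.48,0.864,0],[0,0,-0.042],0],[[-0.48,0.864,0],[0,0,-0.042],0],[[-0.48,0.864,0],[0,0,-0.042],0],[[-0.48,0.864,0],[0,0,-0.042],0]]' 60
python3 -m pendant '[[[-0.48,0.864,0],[0,0,0],0],[[-0.48,0.864,0],[0,0,0],0],[[-0.48,0.864,0],[0,0,0],0],[[-0.48,0.864,0],[0,0,0],0],[[-0.48,0.864,0],[0,0,0],0]]'
python3 -m pendant '[[[0,0,0],[0,0,0],0],[[0,0,-0.1],[0,0,0],0],[[0,0,-0.2],[0,0,0],0],[[0,0,-0.3],[0,0,0],0],[[0,0,-0.3],[0,0,0],0]]'
python3 -m pendant '[[[0,0,0],[0,0,0],0],[[0,0,0],[0,0,0],0]]'
```

```text
time_s: 8.9
tcp_pos: [521.4, -43.0, 143.6]
orientation: [-0.05, 0.999, 0.001, -0.001]
contact_force: [0.3, 0.9, -0.3]
gripper_width: 42.7
time_s: 9.4
tcp_pos: [401.5, 172.5, 143.7]
orientation: [-0.05, 0.999, 0.0, -0.001]
contact_force: [1.0, 0.7, -0.2]
gripper_width: 42.9
time_s: 9.9
tcp_pos: [401.8, 170.1, 66.6]
orientation: [-0.049, 0.999, -0.0, -0.003]
contact_force: [-1.1, 0.2, 0.1]
gripper_width: 42.6
time_s: 10.1
tcp_pos: [404.2, 170.6, 69.6]
orientation: [-0.049, 0.999, 0.0, 0.001]
contact_force: [0.5, -0.2, -1.0]
gripper_width: 42.6
```

```bash
python3 -m pendant '[[[0,0,-0.15],[0,0,0],0],[[0,0,-0.23],[0,0,0],0],[[0,0,-0.26],[0,0,0],0],[[0,0,-0.272],[0,0,0],0],[[0,0,-0.272],[0,0,0],0]]'
python3 -m pendant '[[[0,0,0],[0,0,0],0],[[0,0,0],[0,0,0],0.3],[[0,0,0],[0,0,0],1],[[0,0,0],[0,0,0],1],[[0,0,0],[0,0,0],1]]' 60
python3 -m pendant '[[[0,0,0],[0,0,0],1],[[0,0,0],[0,0,0],1],[[0,0,0],[0,0,0],1]]' 100
```

```text
time_s: 10.6
tcp_pos: [404.0, 170.8, 1.4]
orientation: [-0.05, 0.999, 0.0, 0.001]
contact_force: [-0.6, -0.3, 0.4]
gripper_width: 42.6
time_s: 11.1
tcp_pos: [403.8, 170.8, 1.8]
orientation: [-0.05, 0.999, 0.0, 0.001]
contact_force: [-0.6, 0.8, 7.3]
gripper_width: 19.6
time_s: 11.4
tcp_pos: [403.8, 170.9, 2.0]
orientation: [-0.05, 0.999, 0.0, 0.001]
contact_force: [0.0, -0.5, 8.9]
gripper_width: 18.0
```

```bash
python3 -m pendant '[[[0,0,0.1],[0,0,0],1],[[0,0,0.3],[0,0,0],1],[[0,0,0.4],[0,0,0],1],[[0,0,0.4],[0,0,0],1],[[0,0,0.4],[0,0,0],1]]'
python3 - <<'E'
from h import *
s=bot.state();print(s['tcp_pos'],s['gripper_width'])
t=capture("top");d=capture("side")
m=np.zeros((600,800,3),np.uint8);m[:600,:400]=crop(t,165,205,40,60,10);m[:600,400:800]=crop(d,165,105,40,60,10)
cv2.imwrite("pics/z4.png",m)
E
```

```text
time_s: 11.9
tcp_pos: [403.5, 170.8, 101.3]
orientation: [-0.05, 0.999, 0.0, 0.001]
contact_force: [0.8, -0.7, -0.2]
gripper_width: 18.0
[403.54092551 170.80226559 101.33185569] 17.95734470978769
```

View pics/z4.png

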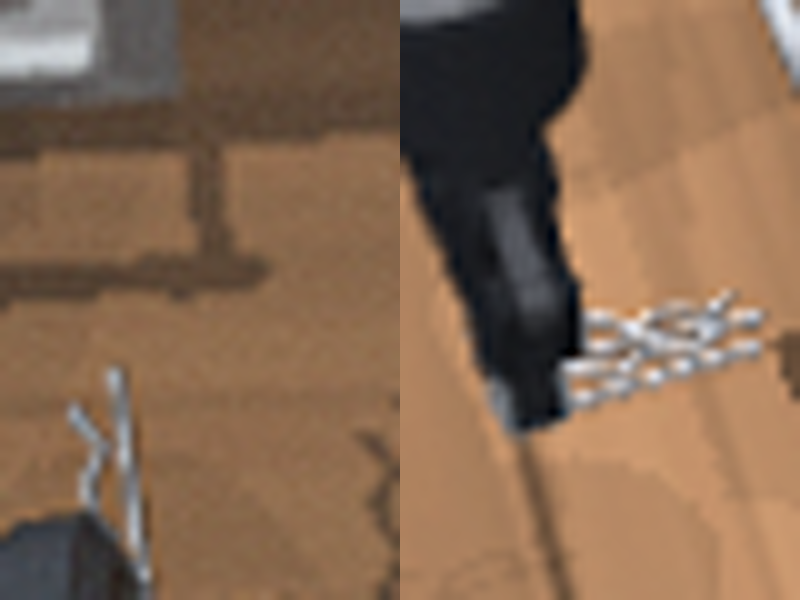

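Run:
```python
from h import *
f=lambda p,x0,y0,s:[(np.array(q)+.5)/s+[x0,y0]-.5 for q in p]
w=at("top",f([(112,366),(147,590)],165,205,10),101.3); print(w.round(1)); d=w[0]-w[1]; print("leg yaw",np.degrees(np.arctan2(d[1],d[0])))
u=np.array([.995,.0995]);u/=np.linalg.norm(u);v=np.array([-u[1],u[0]])
rel=w[:,:2]-[403.5,170.8]; print("rel along,across",(rel@u).round(1),(rel@v).round(1))
p=[[403.5,170.8]+72*u-9*v,[403.5,170.8]+20*u-9*v]; P=np.c_[p,[101.3,101.3]]
print("expect top",(proj("top",P)-[165,205]).round(1)*10,"side",(proj("side",P)-[165,105])*10+[400,0])
```

```text
[[476.8 169.  101.3]
 [419.9 161.1 101.3]]
leg yaw 7.831891277373138
rel along,across [72.7 15.4] [ -9.1 -11.2]
expect top [[107. 364.]
 [132. 568.]] side [[757.24006878 341.60891893]
 [595.70866706 390.52959185]]
```

```bash
python3 -m pendant '[[[0.452,-0.798,0],[0,0,0.04],1],[[0.452,-0.798,0],[0,0,0.04],1],[[0.452,-0.798,0],[0,0,0.04],1],[[0.452,-0.798,-0.1],[0,0,0.04],1],[[0.452,-0.798,-0.13],[0,0,0.04],1]]' 
python3 -m pendant '[[[0,0,-0.06],[0,0,0],1],[[0,0,-0.12],[0,0,0],1],[[0,0,-0.12],[0,0,0],1],[[0,0,-0.12],[0,0,0],1],[[0,0,-0.12],[0,0,0],1]]'
python3 - <<'E'
from h import *
s=bot.state();print(s['tcp_pos'],R.from_quat(s['orientation']).as_matrix().round(4).tolist(),s['contact_force'])
E
```

```text
time_s: 12.5
tcp_pos: [518.4, -31.9, 66.8]
orientation: [-0.064, 0.998, -0.0, 0.001]
contact_force: [0.4, 0.4, -0.1]
gripper_width: 18.2
time_s: 13.0
tcp_pos: [516.3, -28.5, 38.2]
orientation: [-0.066, 0.998, 0.0, -0.0]
contact_force: [0.5, -0.2, -0.3]
gripper_width: 18.1
[516.29482357 -28.45767001  38.2254831 ] [[-0.9914, -0.131, -0.0004], [-0.131, 0.9914, 0.0001], [0.0004, 0.0002, -1.0]] [ 0.49401416 -0.16874893 -0.28188211]
```

```bash
python3 -m pendant '[[[0.02,0.0026,-0.005],[0,0,0],1],[[0.04,0.0052,-0.005],[0,0,0],1],[[0.05,0.0065,-0.005],[0,0,0],1],[[0.06,0.008,-0.005],[0,0,0],1],[[0.07,0.0092,-0.005],[0,0,0],1]]' 
python3 -m pendant '[[[0.01,0.0013,0],[0,0,0],1],[[0.02,0.0026,0],[0,0,0],1],[[0.03,0.0039,0],[0,0,0],1],[[0.03,0.0039,0],[0,0,0],1]]'
```

```text
time_s: 13.5
tcp_pos: [534.2, -26.3, 37.3]
orientation: [-0.065, 0.998, -0.0, 0.0]
contact_force: [-0.8, 0.2, -0.5]
gripper_width: 18.1
time_s: 13.9
tcp_pos: [541.9, -25.5, 37.1]
orientation: [-0.065, 0.998, -0.0, 0.0]
contact_force: [-0.8, 0.2, -0.3]
gripper_width: 18.4
```

```bash
python3 -m pendant '[[[0.012,0.0016,0],[0,0,0],1],[[0.024,0.0031,0],[0,0,0],1],[[0.036,0.0047,0],[0,0,0],1],[[0.036,0.0047,0],[0,0,0],1]]' 120
python3 -m pendant '[[[0.012,0.0016,0],[0,0,0],1],[[0.024,0.0031,0],[0,0,0],1],[[0.036,0.0047,0],[0,0,0],1],[[0.036,0.0047,0],[0,0,0],1]]'
python3 -m pendant '[[[0.012,0.0016,0],[0,0,0],1],[[0.024,0.0031,0],[0,0,0],1],[[0.024,0.0031,0],[0,0,0],1]]'
```

```text
time_s: 14.3
tcp_pos: [551.1, -24.4, 37.1]
orientation: [-0.065, 0.998, -0.0, 0.0]
contact_force: [-0.1, -0.5, 0.4]
gripper_width: 17.3
time_s: 14.7
tcp_pos: [557.1, -22.5, 36.5]
orientation: [-0.066, 0.998, 0.001, -0.003]
contact_force: [-5.3, 0.8, 0.3]
gripper_width: 17.3
time_s: 15.0
tcp_pos: [567.7, -22.6, 37.4]
orientation: [-0.065, 0.998, -0.001, 0.002]
contact_force: [0.2, 1.9, -1.1]
gripper_width: 17.3
```

```bash
python3 -m pendant '[[[0.006,0.0008,0],[0,0,0],1],[[0.012,0.0016,0],[0,0,0],1],[[0.012,0.0016,0],[0,0,0],1]]'
python3 -m pendant '[[[0,0,0],[0,0,0],0.35],[[0,0,0],[0,0,0],0.3],[[0,0,0],[0,0,0],0.3],[[0,0,0.1],[0,0,0],0.3],[[0,0,0.3],[0,0,0],0.3]]'
python3 -m pendant '[[[-0.6,0.2,0.1],[0,0,0],0],[[-0.6,0.2,0.1],[0,0,0],0],[[-0.6,0.2,0.1],[0,0,0],0]]'
python3 - <<'E'
from h import *
s=bot.state();print(s['tcp_pos'])
t=capture("top");d=capture("side")
m=np.zeros((600,800,3),np.uint8);m[:600,:400]=crop(t,225,165,50,75,8);m[:600,400:800]=crop(d,235,150,50,75,8)
cv2.imwrite("pics/z5.png",m)
E
```

```text
time_s: 15.3
tcp_pos: [569.4, -22.3, 37.3]
orientation: [-0.065, 0.998, -0.0, 0.001]
contact_force: [-0.0, 0.2, -0.6]
gripper_width: 17.4
time_s: 15.8
tcp_pos: [565.4, -21.4, 109.4]
orientation: [-0.065, 0.998, 0.001, -0.004]
contact_force: [1.2, -0.4, -0.2]
gripper_width: 29.6
time_s: 16.1
tcp_pos: [426.5, 25.3, 136.2]
orientation: [-0.065, 0.998, -0.0, 0.001]
contact_force: [0.3, 0.1, 0.5]
gripper_width: 42.6
[426.45714464  25.25229816 136.16053589]
```

View pics/z5.png

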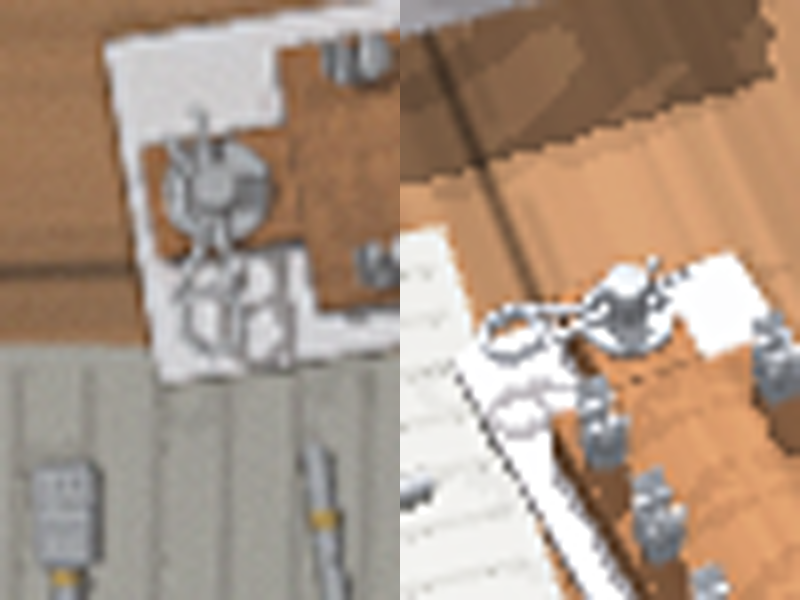

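```bash
python3 -m pendant '[[[-0.024,0.9,0],[0,0,-0.173],0],[[-0.024,0.9,0],[0,0,-0.173],0],[[-0.024,0.9,0],[0,0,-0.173],0],[[-0.024,0.9,0],[0,0,-0.173],0],[[-0.024,0.9,0],[0,0,-0.173],0]]' 60
python3 -m pendant '[[[0,0.184,-0.1],[0,0,0],0],[[0,0.184,-0.25],[0,0,0],0],[[0,0.184,-0.25],[0,0,0],0],[[0,0.184,-0.25],[0,0,0],0]]'
python3 -c "
from rig import bot;s=bot.state();print(s['tcp_pos'],s['orientation'])"
```

```text
time_s: 16.7
tcp_pos: [422.2, 253.0, 135.7]
orientation: [0.002, 1.0, 0.0, 0.001]
contact_force: [0.3, -0.4, 0.9]
gripper_width: 42.9
time_s: 17.1
tcp_pos: [421.3, 295.5, 72.6]
orientation: [0.002, 1.0, -0.001, -0.001]
contact_force: [0.0, -0.2, -0.0]
gripper_width: 42.6
[421.27855912 295.45040608  72.59669039] [ 2.46124241e-03  9.99996075e-01 -5.90404519e-04 -1.20154443e-03]
```

```bash
python3 -m pendant '[[[0,0.002,-0.15],[0,0,0],0],[[0,0.002,-0.23],[0,0,0],0],[[0,0.002,-0.27],[0,0,0],0],[[0,0.002,-0.282],[0,0,0],0],[[0,0.002,-0.282],[0,0,0],0]]'
python3 -m pendant '[[[0,0,0],[0,0,0],0],[[0,0,0],[0,0,0],0.3],[[0,0,0],[0,0,0],1],[[0,0,0],[0,0,0],1],[[0,0,0],[0,0,0],1]]' 60
python3 -m pendant '[[[0,0,0],[0,0,0],1],[[0,0,0],[0,0,0],1],[[0,0,0],[0,0,0],1]]' 110
python3 -m pendant '[[[0,0,0.04],[0,0,0],1],[[-0.06,0,0.2],[0,0,0],1],[[-0.06,0,0.4],[0,0,0],1],[[-0.06,0,0.4],[0,0,0],1]]'
python3 - <<'E'
from h import *
s=bot.state();print(s['tcp_pos'],s['orientation'])
f=lambda p:p
u=R.from_quat(s['orientation']).as_matrix(); u,v=-u[:,0],u[:,1]
P=np.array([s['tcp_pos']+72*u-9*v,s['tcp_pos']+30*u-9*v]); print((proj("top",P)-[115,205]).round(1)*10,(proj("side",P)-[165,95]).round(1)*10+[400,0])
t=capture("top");d=capture("side")
m=np.zeros((600,800,3),np.uint8);m[:600,:400]=crop(t,115,205,40,60,10);m[:600,400:800]=crop(d,165,95,40,60,10)
cv2.imwrite("pics/z6.png",m)
E
```

```text
time_s: 17.6
tcp_pos: [422.8, 296.2, 3.6]
orientation: [0.003, 1.0, 0.0, 0.001]
contact_force: [-0.1, 0.3, -0.9]
gripper_width: 42.5
time_s: 18.1
tcp_pos: [422.4, 296.6, 3.6]
orientation: [0.002, 1.0, 0.0, 0.001]
contact_force: [0.4, -1.7, 5.9]
gripper_width: 19.2
time_s: 18.4
tcp_pos: [422.4, 296.7, 3.9]
orientation: [0.002, 1.0, 0.0, 0.001]
contact_force: [-1.1, -1.1, 9.4]
gripper_width: 17.6
time_s: 18.8
tcp_pos: [409.9, 298.2, 108.1]
orientation: [0.002, 1.0, 0.002, 0.005]
contact_force: [1.3, 0.5, -0.3]
gripper_width: 17.3
[409.88489223 298.19705794 108.07487841] [0.0020764  0.99998042 0.00236873 0.00540666]
[[136. 352.]
 [138. 518.]] [[690. 176.]
 [563. 204.]]
```

View pics/z6.png

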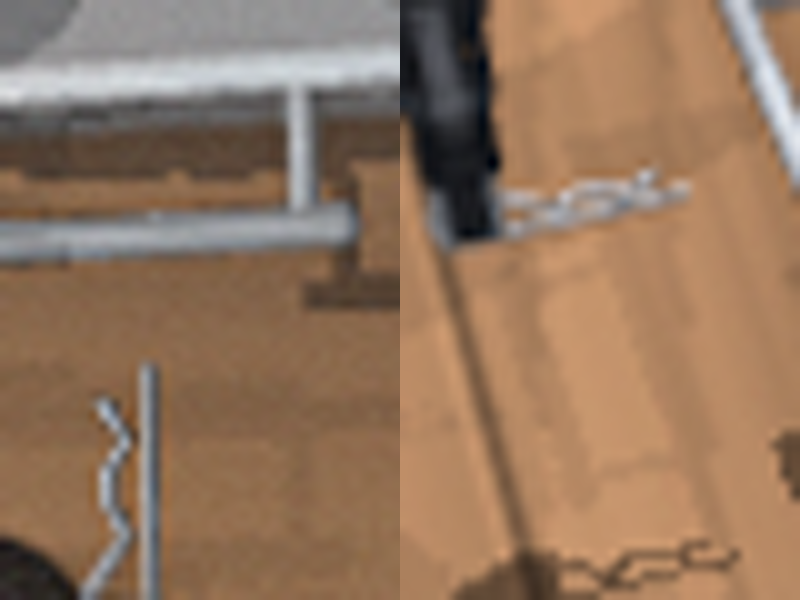

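```bash
python3 -m pendant '[[[0.187,-0.751,0],[0,0,0.172],1],[[0.187,-0.751,0],[0,0,0.172],1],[[0.187,-0.751,0],[0,0,0.172],1],[[0.187,-0.751,0],[0,0,0.172],1],[[0.187,-0.751,0],[0,0,0.172],1]]' 
python3 -m pendant '[[[0.187,-0.751,0],[0,0,0],1],[[0.187,-0.751,0],[0,0,0],1],[[0.187,-0.751,0],[0,0,0],1],[[0.187,-0.751,0],[0,0,0],1],[[0.187,-0.751,0],[0,0,0],1]]' 
python3 -m pendant '[[[0.187,-0.751,0],[0,0,0],1],[[0.187,-0.751,0],[0,0,0],1],[[0.187,-0.751,0],[0,0,0],1],[[0.187,-0.751,-0.1],[0,0,0],1],[[0.187,-0.751,-0.12],[0,0,0],1]]' 
python3 -m pendant '[[[0,0,-0.06],[0,0,0],1],[[0,0,-0.1],[0,0,0],1],[[0,0,-0.1],[0,0,0],1],[[0,0,-0.1],[0,0,0],1],[[0,0,-0.1],[0,0,0],1]]'
python3 - <<'E'
from h import *
s=bot.state();print(s['tcp_pos'],R.from_quat(s['orientation']).as_matrix().round(4).tolist(),s['contact_force'])
E
```

```text
time_s: 19.4
tcp_pos: [455.3, 103.7, 101.3]
orientation: [-0.061, 0.998, -0.0, -0.0]
contact_force: [1.1, 0.1, 0.1]
gripper_width: 17.1
time_s: 19.9
tcp_pos: [503.0, -83.9, 101.6]
orientation: [-0.062, 0.998, -0.001, 0.001]
contact_force: [0.8, 0.5, -0.6]
gripper_width: 17.1
time_s: 20.4
tcp_pos: [548.0, -270.8, 69.4]
orientation: [-0.063, 0.998, -0.001, 0.0]
contact_force: [-0.6, -0.2, -0.6]
gripper_width: 17.0
time_s: 20.9
tcp_pos: [547.5, -266.0, 48.1]
orientation: [-0.066, 0.998, -0.0, 0.0]
contact_force: [0.2, -0.4, -0.0]
gripper_width: 17.4
[ 547.51750731 -266.00080526   48.09394199] [[-0.9914, -0.131, 0.0006], [-0.131, 0.9914, -0.0004], [-0.0006, -0.0005, -1.0]] [ 0.21745308 -0.41631357 -0.0254489 ]
```

```bash
python3 -m pendant '[[[0,-0.003,-0.037],[0,0,0],1],[[0,-0.003,-0.037],[0,0,0],1],[[0,-0.003,-0.037],[0,0,0],1],[[0,-0.003,-0.037],[0,0,0],1]]' 
python3 -m pendant '[[[0.02,0.0026,0],[0,0,0],1],[[0.04,0.0052,0],[0,0,0],1],[[0.05,0.0065,0],[0,0,0],1],[[0.05,0.0065,0],[0,0,0],1],[[0.05,0.0065,0],[0,0,0],1]]'
```

```text
time_s: 21.3
tcp_pos: [547.1, -267.7, 38.3]
orientation: [-0.065, 0.998, -0.0, 0.0]
contact_force: [-0.4, -0.5, -0.5]
gripper_width: 17.1
time_s: 21.8
tcp_pos: [559.6, -265.8, 38.2]
orientation: [-0.065, 0.998, 0.0, -0.0]
contact_force: [-0.9, 0.7, 0.0]
gripper_width: 17.6
```

```bash
python3 -m pendant '[[[0,0.002,0.0025],[0,0,0],1],[[0.02,0.0046,0.0025],[0,0,0],1],[[0.04,0.0072,0.0025],[0,0,0],1],[[0.05,0.0085,0.0025],[0,0,0],1],[[0.05,0.0085,0.0025],[0,0,0],1]]' 
python3 -m pendant '[[[0.012,0.0016,0],[0,0,0],1],[[0.024,0.0031,0],[0,0,0],1],[[0.04,0.0053,0],[0,0,0],1],[[0.04,0.0053,0],[0,0,0],1]]'
```

```text
time_s: 22.3
tcp_pos: [572.8, -263.8, 38.9]
orientation: [-0.065, 0.998, -0.0, 0.0]
contact_force: [-0.4, -0.7, -1.1]
gripper_width: 17.2
time_s: 22.7
tcp_pos: [582.7, -262.5, 38.9]
orientation: [-0.065, 0.998, -0.0, 0.0]
contact_force: [-0.5, -1.3, -0.0]
gripper_width: 17.2
```

In the hole with no force. Pushing home.

```bash
python3 -m pendant '[[[0.012,0.0016,0],[0,0,0],1],[[0.024,0.0031,0],[0,0,0],1],[[0.03,0.004,0],[0,0,0],1],[[0.03,0.004,0],[0,0,0],1]]' 120
python3 -m pendant '[[[0.012,0.0016,0],[0,0,0],1],[[0.024,0.0031,0],[0,0,0],1],[[0.036,0.0047,0],[0,0,0],1],[[0.042,0.0055,0],[0,0,0],1],[[0.042,0.0055,0],[0,0,0],1]]'
python3 -m pendant '[[[0.004,0.0005,0],[0,0,0],1],[[0.008,0.001,0],[0,0,0],1],[[0.008,0.001,0],[0,0,0],1]]'
```

```text
time_s: 23.1
tcp_pos: [589.1, -260.7, 38.5]
orientation: [-0.065, 0.998, 0.001, -0.001]
contact_force: [-2.4, 2.8, -0.7]
gripper_width: 16.5
time_s: 23.6
tcp_pos: [602.1, -260.8, 39.4]
orientation: [-0.065, 0.998, -0.001, 0.002]
contact_force: [1.5, 0.0, -0.7]
gripper_width: 16.5
time_s: 23.9
tcp_pos: [602.6, -260.3, 39.1]
orientation: [-0.065, 0.998, -0.0, 0.001]
contact_force: [-0.5, 0.4, 0.6]
gripper_width: 16.5
```

```bash
python3 -m pendant '[[[0.004,0.0005,0],[0,0,0],1],[[0.004,0.0005,0],[0,0,0],1]]'
python3 -m pendant '[[[0,0,0],[0,0,0],0.35],[[0,0,0],[0,0,0],0.3],[[0,0,0],[0,0,0],0.3],[[0,0,0.1],[0,0,0],0.3],[[0,0,0.3],[0,0,0],0.3]]'
python3 -m pendant '[[[-0.6,0,0.1],[0,0,0],0.3],[[-0.8,0,0.1],[0,0,0],0.3],[[-0.8,0,0.1],[0,0,0],0.3],[[-0.8,0,0.1],[0,0,0],0.3],[[-0.8,0,0.1],[0,0,0],0.3]]'
python3 - <<'E'
from h import *
s=bot.state();print(s['tcp_pos'])
t=capture("top");d=capture("side")
m=np.zeros((600,800,3),np.uint8);m[:300,:200]=crop(t,225,165,50,75,4);m[:600,200:500]=crop(t,325,155,30,60,10);m[:600,500:800]=crop(d,275,225,50,100,6)
cv2.imwrite("pics/z7.png",m)
for c in ("top","side"):
    for r in nets.trace("bombilla0",c):
        ys,xs=np.nonzero(r["pixels"]); 
        if len(xs)<8 or len(xs)>1000: continue
        w=at(c,np.c_[xs,ys],4.5)[:,:2]; mu=w.mean(0); v=np.linalg.svd(w-mu)[2][0]
        if v[0]<0:v=-v
        tt=(w-mu)@v; o=(w-mu)@np.array([-v[1],v[0]]); mid=mu+v*(tt.min()+tt.max())/2
        print(c,round(r["conf"],2),len(xs),"mid",mid.round(1),"yaw",np.degrees(np.arctan2(v[1],v[0])).round(1),"len",(np.ptp(tt)).round(),"wid near,far",o[tt<-50].std().round(1) ,o[tt>50].std().round(1))
E
```

```text
time_s: 24.1
tcp_pos: [603.2, -260.1, 38.9]
orientation: [-0.065, 0.998, -0.0, 0.0]
contact_force: [0.6, 0.6, 0.0]
gripper_width: 16.8
time_s: 24.6
tcp_pos: [600.1, -258.0, 110.3]
orientation: [-0.065, 0.998, 0.003, -0.004]
contact_force: [0.5, 0.5, -0.4]
gripper_width: 30.0
time_s: 25.1
tcp_pos: [396.6, -256.8, 139.0]
orientation: [-0.063, 0.998, 0.003, -0.003]
contact_force: [1.1, -0.6, 0.2]
gripper_width: 30.1
[ 396.64997518 -256.75597981  138.98804867]
top 0.83 318 mid [426.6  29.9] yaw -0.5 len 191.0 wid near,far 2.9 6.2
top 0.64 301 mid [430.9 -67.7] yaw 7.1 len 191.0 wid near,far 5.2 3.5
top 0.63 298 mid [ 436.7 -175.2] yaw 0.9 len 192.0 wid near,far 6.4 2.5
top 0.54 197 mid [ 479.4 -295.3] yaw -3.7 len 127.0 wid near,far 2.2 4.2
side 0.71 238 mid [ 435.2 -173.4] yaw 0.5 len 190.0 wid near,far 6.5 3.3
side 0.57 59 mid [505.4  30.9] yaw 2.8 len 35.0 wid near,far nan nan
side 0.52 288 mid [ 446.8 -291.8] yaw -2.7 len 189.0 wid near,far 2.8 6.1
side 0.41 78 mid [431.1 -65.6] yaw 6.1 len 185.0 wid near,far 4.6 2.6
  ret = _var(a, axis=axis, dtype=dtype, out=out, ddof=ddof,
  arrmean = um.true_divide(arrmean, div, out=arrmean,
  ret = ret.dtype.type(ret / rcount)
```

View pics/z7.png

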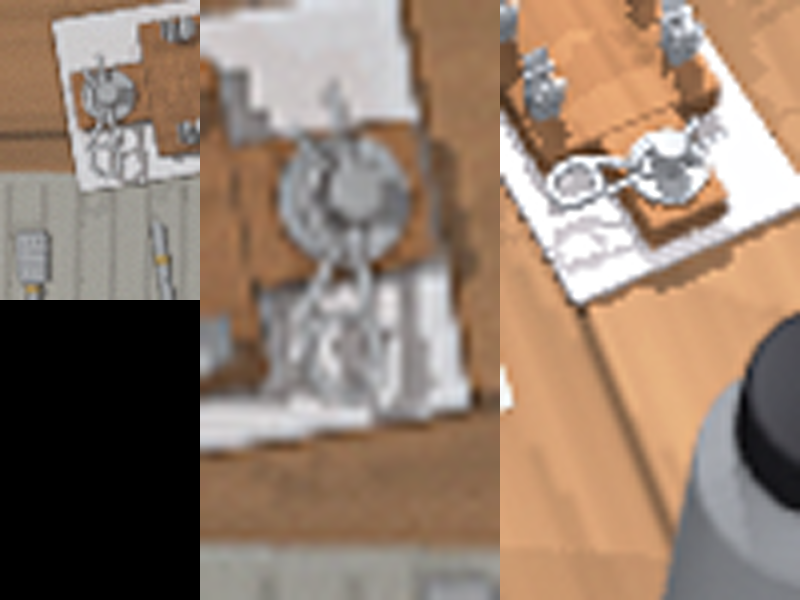

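Both clips are home: bow round the stud and tip through, with the left eye at (110,155) and the right eye at (345,350). Next are the bombillas, starting with the rightmost.

```bash
python3 -m pendant '[[[0.2,-0.134,-0.2],[0,0,-0.233],0.3],[[0.2,-0.134,-0.2],[0,0,-0.233],0.3],[[0.2,-0.134,-0.2],[0,0,-0.233],0.3],[[0.2,-0.134,-0.2],[0,0,-0.233],0.3],[[0.2,-0.134,-0.2],[0,0,-0.233],0.3]]' 60
python3 -c "
from rig import bot;s=bot.state();print(s['tcp_pos'],s['orientation'])"
```

```text
time_s: 25.8
tcp_pos: [453.0, -292.4, 89.0]
orientation: [0.026, 1.0, 0.0, -0.0]
contact_force: [0.7, -0.1, 0.1]
gripper_width: 30.0
[ 452.96474027 -292.44719816   89.049541  ] [ 2.57868325e-02  9.99667383e-01  2.70518313e-04 -2.98301955e-04]
```

```bash
python3 -m pendant '[[[0,0,-0.18],[0,0,0],0.3],[[0,0,-0.3],[0,0,0],0.3],[[0,0,-0.335],[0,0,0],0.3],[[0,0,-0.35],[0,0,0],0.3],[[0,0,-0.35],[0,0,0],0.3]]'
python3 -m pendant '[[[0,0,0],[0,0,0],0.3],[[0,0,0],[0,0,0],0.6],[[0,0,0],[0,0,0],1],[[0,0,0],[0,0,0],1],[[0,0,0],[0,0,0],1]]' 60
python3 -m pendant '[[[0,0,0],[0,0,0],1],[[0,0,0],[0,0,0],1]]'
python3 -m pendant '[[[0,0,0.1],[0,0,0],1],[[0,0,0.3],[0,0,0],1],[[0,0,0.45],[0,0,0],1],[[0,0,0.45],[0,0,0],1],[[0,0,0.45],[0,0,0],1]]'
python3 - <<'E'
from h import *
s=bot.state();print(s['tcp_pos'],s['orientation'])
capture("top");capture("side")
for c in ("top","side"):
    for r in nets.trace("bombilla0",c):
        ys,xs=np.nonzero(r["pixels"]); 
        if len(xs)<20 or len(xs)>1000: continue
        w=at(c,np.c_[xs,ys],4.5)[:,:2]; mu=w.mean(0); v=np.linalg.svd(w-mu)[2][0]
        if v[0]<0:v=-v
        tt=(w-mu)@v; o=(w-mu)@np.array([-v[1],v[0]]); mid=mu+v*(tt.min()+tt.max())/2
        print(c,round(r["conf"],2),len(xs),"mid",mid.round(1),"yaw",np.degrees(np.arctan2(v[1],v[0])).round(1),"len",(np.ptp(tt)).round(),"bb",r["bbox"])
E
```

```text
time_s: 26.3
tcp_pos: [453.4, -293.5, 2.2]
orientation: [0.026, 1.0, -0.0, 0.0]
contact_force: [-0.4, 1.2, 0.4]
gripper_width: 30.3
time_s: 26.8
tcp_pos: [453.6, -293.7, 2.6]
orientation: [0.026, 1.0, -0.001, 0.001]
contact_force: [0.4, 0.7, 5.8]
gripper_width: 5.8
time_s: 27.0
tcp_pos: [453.6, -293.8, 2.7]
orientation: [0.026, 1.0, -0.001, 0.001]
contact_force: [-0.4, 0.8, 6.1]
gripper_width: 5.8
time_s: 27.5
tcp_pos: [453.4, -293.5, 115.1]
orientation: [0.026, 1.0, -0.001, 0.001]
contact_force: [0.3, -0.3, -0.9]
gripper_width: 6.0
[ 453.41805057 -293.52432803  115.07855118] [ 2.63993846e-02  9.99650622e-01 -9.00889130e-04  9.46083911e-04]
top 0.77 153 mid [ 446.3 -175.4] yaw 1.5 len 168.0 bb [308.9, 244.7, 9.6, 61.0]
top 0.72 194 mid [443.3 -66.2] yaw 6.6 len 160.0 bb [269.6, 250.1, 14.5, 58.8]
top 0.67 315 mid [427.9  30.2] yaw -0.8 len 188.0 bb [231.6, 258.6, 6.3, 70.3]
side 0.69 218 mid [ 436.5 -173.9] yaw 0.2 len 193.0 bb [215.8, 255.3, 71.2, 26.2]
side 0.66 335 mid [ 457.1 -233.3] yaw -2.3 len 216.0 bb [232.4, 265.6, 77.5, 27.0]
side 0.62 196 mid [383.9 -71.8] yaw 6.5 len 97.0 bb [191.9, 229.5, 33.7, 15.2]
side 0.43 41 mid [355.5  31.3] yaw 1.1 len 40.0 bb [175.8, 202.6, 14.3, 0.9]
```

```bash
python3 -m pendant '[[[0.764,0.334,0],[0,0,0.234],1],[[0.764,0.334,0],[0,0,0.234],1],[[0.764,0.334,0],[0,0,0.234],1],[[0.764,0.334,0],[0,0,0.234],1],[[0.764,0.334,0],[0,0,0.234],1]]' 100
python3 -m pendant '[[[0,0,-0.06],[0,0,0],1],[[0,0,-0.12],[0,0,0],1],[[0,0,-0.12],[0,0,0],1],[[0,0,-0.12],[0,0,0],1]]'
python3 - <<'E'
from h import *
s=bot.state();print(s['tcp_pos'],R.from_quat(s['orientation']).as_matrix().round(4).tolist())
t=capture("top");d=capture("side")
m=np.zeros((600,800,3),np.uint8);m[:600,:400]=crop(t,275,135,80,120,5);m[:600,400:800]=crop(d,240,170,100,150,4)
cv2.imwrite("pics/z8.png",m)
E
```

```text
time_s: 28.2
tcp_pos: [648.7, -206.9, 112.2]
orientation: [-0.067, 0.998, 0.0, 0.001]
contact_force: [-0.1, -1.3, -0.1]
gripper_width: 3.7
time_s: 28.6
tcp_pos: [641.8, -210.3, 82.2]
orientation: [-0.064, 0.998, 0.001, -0.002]
contact_force: [-0.2, -0.3, 0.9]
gripper_width: 4.5
[ 641.81368308 -210.32102668   82.18926388] [[-0.9917, -0.1286, -0.0037], [-0.1286, 0.9917, 0.0018], [0.0034, 0.0022, -1.0]]
```

View pics/z8.png

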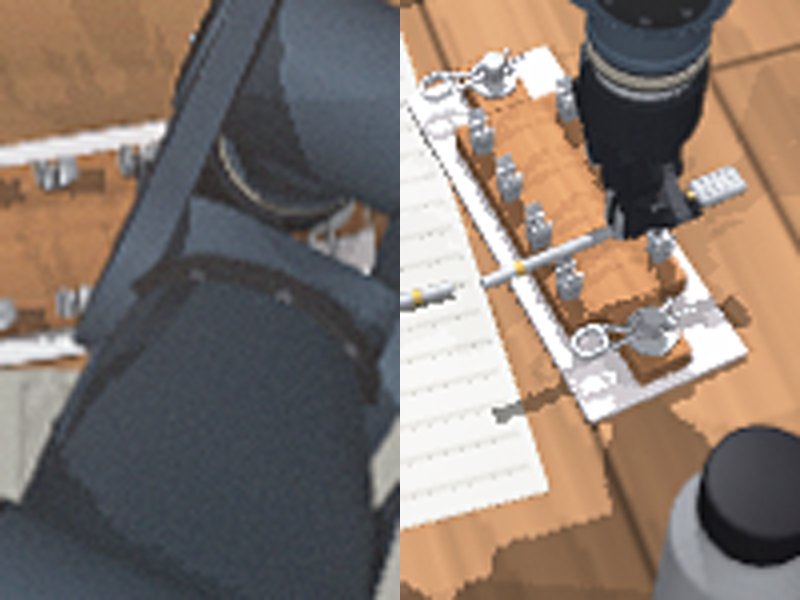

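```bash
python3 -m pendant '[[[0,0,0],[0,0,0],1],[[0,0,0],[0,0,0],1]]'
python3 - <<'E'
from h import *
s=bot.state();print(s['tcp_pos'],R.from_quat(s['orientation']).as_matrix().round(4).tolist())
w=at("side",[(240+346/4,170+180/4),(240+86/4,170+284/4)],84); print(w.round(1))
u=np.array([.9914,.1305]); o=w[1,:2]+95*u; print("origin from butt",o, "from spoon", w[0,:2]-98*u, "along from station",(o-[636.6,-211.1])@u)
E
```

```text
time_s: 28.9
tcp_pos: [644.3, -210.3, 84.6]
orientation: [-0.065, 0.998, -0.0, 0.001]
contact_force: [0.8, 0.2, 0.2]
gripper_width: 4.3
[ 644.28807744 -210.27602808   84.64130342] [[-0.9915, -0.13, 0.0012], [-0.13, 0.9915, -0.0006], [-0.0011, -0.0008, -1.0]]
[[ 733.8 -203.3   84. ]
 [ 542.5 -226.4   84. ]]
origin from butt [ 636.73065236 -214.01261333] from spoon [ 636.67390667 -216.09163896] along from station -0.25056729323978116
```

```bash
python3 -m pendant '[[[0,0,-0.06],[0,0,0],1],[[0,0,-0.08],[0,0,0],1],[[0,0,-0.1],[0,0,0],1],[[0,0,-0.11],[0,0,0],1],[[0,0,-0.12],[0,0,0],1]]'
python3 -m pendant '[[[0,0,-0.01],[0,0,0],1],[[0,0,-0.02],[0,0,0],1],[[0,0,-0.03],[0,0,0],1],[[0,0,-0.034],[0,0,0],1],[[0,0,-0.034],[0,0,0],1]]'
```

```text
time_s: 29.4
tcp_pos: [644.3, -209.9, 53.6]
orientation: [-0.065, 0.998, -0.0, 0.0]
contact_force: [0.1, -0.3, 0.6]
gripper_width: 3.5
time_s: 29.9
tcp_pos: [644.3, -210.0, 46.1]
orientation: [-0.065, 0.998, -0.0, 0.0]
contact_force: [-1.7, 0.5, 4.0]
gripper_width: 3.8
```

```bash
python3 -m pendant '[[[0,0,-0.005],[0,0,0],1],[[0,0,-0.008],[0,0,0],1],[[0,0,-0.008],[0,0,0],1]]'
python3 -m pendant '[[[0,0,-0.006],[0,0,0],1],[[0,0,-0.006],[0,0,0],1]]'
```

```text
time_s: 30.2
tcp_pos: [644.4, -210.1, 46.0]
orientation: [-0.065, 0.998, -0.0, 0.0]
contact_force: [-3.4, 0.9, 12.7]
gripper_width: 3.7
time_s: 30.4
tcp_pos: [644.4, -210.1, 45.9]
orientation: [-0.066, 0.998, -0.001, 0.0]
contact_force: [-5.7, 2.4, 20.1]
gripper_width: 3.8
```

```bash
python3 -m pendant '[[[0,0,0.015],[0,0,0],0.5],[[0,0,0.015],[0,0,0],0.45],[[0,0,0.015],[0,0,0],0.45],[[0,0,0.15],[0,0,0],0.45],[[0,0,0.3],[0,0,0],0.45]]' 60
python3 -m pendant '[[[-0.84,0.14,0],[0,0,-0.156],0.3],[[-0.84,0.14,0],[0,0,-0.156],0.3],[[-0.84,0.14,0],[0,0,-0.156],0.3],[[-0.84,0.14,0],[0,0,-0.156],0.3],[[-0.84,0.14,0],[0,0,-0.156],0.3]]' 60
cat > look.py <<'E'
from h import *
s=bot.state();print(s['tcp_pos'],s['orientation'])
capture("top");capture("side")
for c in ("top","side"):
    for r in nets.trace("bombilla0",c):
        ys,xs=np.nonzero(r["pixels"]); 
        if len(xs)<20 or len(xs)>1000: continue
        for z in (4.5,48):
            w=at(c,np.c_[xs,ys],z)[:,:2]; mu=w.mean(0); v=np.linalg.svd(w-mu)[2][0]
            if (z<9)==(mu[0]>570): continue
            if v[0]<0:v=-v
            tt=(w-mu)@v; o=(w-mu)@np.array([-v[1],v[0]]); mid=mu+v*(tt.min()+tt.max())/2
            print(c,z,round(r["conf"],2),len(xs),"mid",mid.round(1),"yaw",np.degrees(np.arctan2(v[1],v[0])).round(1),"len",(np.ptp(tt)).round(),"wid",o[tt<-45].std().round(1),o[tt>45].std().round(1))
E
python3 -W ignore look.py
```

```text
time_s: 30.9
tcp_pos: [642.3, -208.8, 114.5]
orientation: [-0.065, 0.998, 0.002, -0.003]
contact_force: [1.0, -0.4, 0.2]
gripper_width: 23.4
time_s: 31.4
tcp_pos: [427.0, -170.9, 115.9]
orientation: [-0.004, 1.0, 0.003, -0.004]
contact_force: [0.3, -0.7, 0.2]
gripper_width: 29.7
[ 426.98707278 -170.87603915  115.85652301] [-0.00376916  0.99997811  0.00310817 -0.00446287]
top 4.5 0.68 175 mid [429.4 -67.9] yaw 6.2 len 187.0 wid 1.3 1.2
top 4.5 0.65 106 mid [ 440.8 -175.5] yaw 1.1 len 178.0 wid 4.9 2.6
top 4.5 0.61 242 mid [427.9  30. ] yaw -0.5 len 188.0 wid 2.9 6.0
side 4.5 0.71 340 mid [ 436.2 -173.6] yaw 0.6 len 194.0 wid 7.5 3.7
side 48 0.55 239 mid [ 638.6 -210.8] yaw 7.4 len 189.0 wid 2.9 5.6
side 4.5 0.49 160 mid [429.4 -66.5] yaw 6.6 len 189.0 wid 6.1 2.7
side 4.5 0.46 125 mid [430.1  31.4] yaw -0.3 len 189.0 wid 4.0 7.2
```

```bash
python3 -m pendant '[[[-0.012,0.004,-0.2],[0,0,0],0.3],[[-0.012,0.004,-0.35],[0,0,0],0.3],[[-0.012,0.004,-0.35],[0,0,0],0.3],[[-0.012,0.004,-0.35],[0,0,0],0.3],[[-0.012,0.004,-0.35],[0,0,0],0.3]]' 60
python3 -c "
from rig import bot;s=bot.state();print(s['tcp_pos'],s['orientation'])"
```

```text
time_s: 32.1
tcp_pos: [432.9, -174.7, 30.7]
orientation: [-0.004, 1.0, -0.001, 0.002]
contact_force: [-0.5, -0.4, 0.0]
gripper_width: 29.8
[ 432.94100882 -174.7126046    30.68020074] [-0.00443885  0.99998825 -0.00113437  0.00158456]
```

```bash
python3 -m pendant '[[[0,0.002,-0.06],[0,0,0],0.3],[[0,0.002,-0.1],[0,0,0],0.3],[[0,0.002,-0.115],[0,0,0],0.3],[[0,0.002,-0.115],[0,0,0],0.3]]' 60
python3 -m pendant '[[[0,0,0],[0,0,0],0.6],[[0,0,0],[0,0,0],0.6],[[0,0,0],[0,0,0],1],[[0,0,0],[0,0,0],1],[[0,0,0],[0,0,0],1]]' 60
python3 -m pendant '[[[0,0,0],[0,0,0],1],[[0,0,0],[0,0,0],1]]' 100
python3 -m pendant '[[[0,0,0.1],[0,0,0],1],[[0,0,0.3],[0,0,0],1],[[0,0,0.45],[0,0,0],1],[[0,0,0.45],[0,0,0],1]]'
python3 -m pendant '[[[0.77,0.03,0],[0,0,0.155],1],[[0.77,0.03,0],[0,0,0.155],1],[[0.77,0.03,0],[0,0,0.155],1],[[0.77,0.03,0],[0,0,0.155],1],[[0.77,0.03,-0.1],[0,0,0.155],1]]'
python3 -m pendant '[[[0,0,-0.04],[0,0,0],1],[[0,0,-0.04],[0,0,0],1],[[0,0,-0.04],[0,0,0],1]]'
python3 -W ignore look.py
```

```text
time_s: 32.5
tcp_pos: [431.4, -173.5, 1.1]
orientation: [-0.004, 1.0, -0.0, 0.0]
contact_force: [-0.0, 0.6, -0.5]
gripper_width: 29.7
time_s: 33.0
tcp_pos: [431.3, -173.4, 1.2]
orientation: [-0.004, 1.0, -0.0, 0.0]
contact_force: [-0.3, -0.4, 6.4]
gripper_width: 6.2
time_s: 33.2
tcp_pos: [431.3, -173.4, 1.3]
orientation: [-0.004, 1.0, -0.0, 0.0]
contact_force: [-1.2, 0.8, 6.0]
gripper_width: 4.4
time_s: 33.6
tcp_pos: [433.6, -174.9, 117.2]
orientation: [-0.004, 1.0, -0.003, 0.004]
contact_force: [0.5, 0.4, -1.2]
gripper_width: 3.7
time_s: 34.1
tcp_pos: [632.9, -167.4, 90.5]
orientation: [-0.066, 0.998, -0.004, 0.007]
contact_force: [0.3, 0.2, -0.7]
gripper_width: 3.9
time_s: 34.4
tcp_pos: [622.0, -165.5, 77.3]
orientation: [-0.065, 0.998, 0.001, -0.001]
contact_force: [-0.8, 0.3, 0.2]
gripper_width: 4.4
[ 622.00883554 -165.47959529   77.30066123] [-6.47279517e-02  9.97901820e-01  6.90448968e-04 -1.33195744e-03]
side 4.5 0.75 128 mid [428.   31.7] yaw -0.5 len 184.0 wid 3.9 5.1
side 48 0.65 173 mid [ 635.9 -143.3] yaw 7.7 len 193.0 wid 6.5 2.9
side 48 0.6 217 mid [ 639.7 -210.5] yaw 7.5 len 186.0 wid 3.0 6.9
side 4.5 0.56 257 mid [429.9 -66.4] yaw 6.3 len 188.0 wid 5.7 3.7
```

```bash
python3 -m pendant '[[[0.004,-0.006,0],[0,0,0],1],[[0.004,-0.006,0],[0,0,0],1],[[0.004,-0.006,-0.04],[0,0,0],1],[[0.004,-0.006,-0.07],[0,0,0],1],[[0.004,-0.006,-0.09],[0,0,0],1]]'
python3 -m pendant '[[[0,0,-0.01],[0,0,0],1],[[0,0,-0.02],[0,0,0],1],[[0,0,-0.03],[0,0,0],1],[[0,0,-0.04],[0,0,0],1],[[0,0,-0.04],[0,0,0],1]]'
python3 -m pendant '[[[0,0,-0.005],[0,0,0],1],[[0,0,-0.01],[0,0,0],1],[[0,0,-0.01],[0,0,0],1]]'
```

```text
time_s: 35.1
tcp_pos: [623.8, -166.9, 54.2]
orientation: [-0.065, 0.998, 0.0, -0.001]
contact_force: [-0.3, -0.6, 1.2]
gripper_width: 4.0
time_s: 35.6
tcp_pos: [624.4, -167.2, 45.2]
orientation: [-0.065, 0.998, 0.0, -0.0]
contact_force: [-0.2, -2.5, -1.1]
gripper_width: 3.8
time_s: 35.9
tcp_pos: [624.7, -167.2, 44.6]
orientation: [-0.065, 0.998, -0.0, 0.0]
contact_force: [-2.1, 0.4, 6.9]
gripper_width: 4.1
```

```bash
python3 -m pendant '[[[0,0,-0.006],[0,0,0],1],[[0,0,-0.006],[0,0,0],1]]'
python3 -m pendant '[[[0,0,0.02],[0,0,0],0.5],[[0,0,0.02],[0,0,0],0.45],[[0,0,0.02],[0,0,0],0.45],[[0,0,0.15],[0,0,0],0.45],[[0,0,0.3],[0,0,0],0.45]]' 60
python3 -m pendant '[[[-0.798,0.401,0.05],[0,0,-0.018],0.3],[[-0.798,0.401,0.05],[0,0,-0.018],0.3],[[-0.798,0.401,0.05],[0,0,-0.018],0.3],[[-0.798,0.401,0.05],[0,0,-0.018],0.3],[[-0.798,0.401,0],[0,0,-0.018],0.3]]' 60
python3 -m pendant '[[[0,0,-0.2],[0,0,0],0.3],[[0,0,-0.2],[0,0,0],0.3],[[0,0,-0.2],[0,0,0],0.3]]'
python3 -W ignore look.py
```

```text
time_s: 36.1
tcp_pos: [624.8, -167.2, 44.5]
orientation: [-0.065, 0.998, -0.0, 0.0]
contact_force: [-3.9, 1.9, 14.7]
gripper_width: 3.9
time_s: 36.6
tcp_pos: [622.9, -166.6, 114.7]
orientation: [-0.065, 0.998, 0.001, -0.003]
contact_force: [0.7, -0.7, 1.2]
gripper_width: 23.6
time_s: 37.1
tcp_pos: [420.4, -64.5, 117.2]
orientation: [-0.058, 0.998, 0.001, -0.002]
contact_force: [0.3, 0.5, 0.0]
gripper_width: 29.9
time_s: 37.4
tcp_pos: [424.9, -67.0, 65.8]
orientation: [-0.058, 0.998, 0.001, -0.001]
contact_force: [0.2, 0.4, 1.0]
gripper_width: 30.2
[424.86460406 -66.97183156  65.8498265 ] [-5.78536459e-02  9.98323747e-01  7.47131396e-04 -1.44706650e-03]
top 48 0.78 189 mid [ 637.5 -212.3] yaw 7.5 len 187.0 wid 1.5 5.0
top 48 0.67 309 mid [ 627.8 -167.9] yaw 7.6 len 191.0 wid 6.9 2.8
top 4.5 0.64 78 mid [496.5 -59.5] yaw 7.5 len 59.0 wid nan nan
top 4.5 0.6 263 mid [437.5  30. ] yaw -0.7 len 169.0 wid 2.6 6.2
side 48 0.58 230 mid [ 639.7 -210.2] yaw 7.7 len 186.0 wid 2.7 5.9
side 48 0.54 148 mid [ 631.2 -166.2] yaw 7.5 len 192.0 wid 5.9 2.1
side 4.5 0.5 227 mid [429.3 -66.3] yaw 6.3 len 189.0 wid 7.1 1.8
side 4.5 0.49 99 mid [434.2  31.1] yaw -0.8 len 177.0 wid 1.7 4.6
```

```bash
python3 -m pendant '[[[0,0,-0.15],[0,0,0],0.3],[[0,0,-0.23],[0,0,0],0.3],[[0,0,-0.256],[0,0,0],0.3],[[0,0,-0.256],[0,0,0],0.3],[[0,0,-0.256],[0,0,0],0.3]]' 60
python3 -m pendant '[[[0,0,0],[0,0,0],0.6],[[0,0,0],[0,0,0],0.6],[[0,0,0],[0,0,0],1],[[0,0,0],[0,0,0],1],[[0,0,0],[0,0,0],1]]' 60
python3 -m pendant '[[[0,0,0],[0,0,0],1],[[0,0,0],[0,0,0],1]]' 100
python3 -m pendant '[[[0,0,0.1],[0,0,0],1],[[0,0,0.3],[0,0,0],1],[[0,0,0.45],[0,0,0],1],[[0,0,0.45],[0,0,0],1]]'
python3 -m pendant '[[[0.776,-0.223,0],[0,0,0.018],1],[[0.776,-0.223,0],[0,0,0.018],1],[[0.776,-0.223,0],[0,0,0.018],1],[[0.776,-0.223,0],[0,0,0.018],1],[[0.776,-0.223,-0.1],[0,0,0.018],1]]'
python3 -m pendant '[[[0,0,-0.04],[0,0,0],1],[[0,0,-0.04],[0,0,0],1],[[0,0,-0.04],[0,0,0],1],[[0,0,-0.04],[0,0,0],1]]'
python3 -W ignore look.py
```

```text
time_s: 38.1
tcp_pos: [426.0, -67.4, 3.9]
orientation: [-0.058, 0.998, -0.001, 0.001]
contact_force: [0.5, 0.8, 0.5]
gripper_width: 29.9
time_s: 38.6
tcp_pos: [425.5, -67.2, 3.5]
orientation: [-0.058, 0.998, -0.0, 0.001]
contact_force: [0.1, 0.4, 7.8]
gripper_width: 6.0
time_s: 38.8
tcp_pos: [425.5, -67.2, 3.7]
orientation: [-0.058, 0.998, -0.0, 0.001]
contact_force: [-0.3, 0.8, 10.4]
gripper_width: 3.6
time_s: 39.2
tcp_pos: [427.7, -68.0, 119.2]
orientation: [-0.058, 0.998, -0.002, 0.004]
contact_force: [-0.0, -0.5, 0.0]
gripper_width: 3.7
time_s: 39.7
tcp_pos: [629.8, -127.0, 93.0]
orientation: [-0.065, 0.998, -0.004, 0.009]
contact_force: [0.1, -0.4, -1.2]
gripper_width: 3.5
time_s: 40.1
tcp_pos: [618.4, -122.5, 80.7]
orientation: [-0.065, 0.998, 0.0, -0.0]
contact_force: [-0.1, 0.1, -0.8]
gripper_width: 3.3
[ 618.40885797 -122.46106778   80.67504917] [-6.50182584e-02  9.97884068e-01  4.71669290e-05 -9.98260178e-05]
top 48 0.69 52 mid [ 641.8 -212.6] yaw 7.2 len 173.0 wid 1.0 nan
top 4.5 0.65 117 mid [487.9  29.3] yaw 0.1 len 63.0 wid nan nan
side 48 0.77 162 mid [ 637.  -210.9] yaw 7.5 len 190.0 wid 2.5 5.6
side 48 0.65 232 mid [ 631.2 -166.1] yaw 7.4 len 192.0 wid 6.7 3.0
side 4.5 0.6 262 mid [428.7  31.5] yaw -0.3 len 192.0 wid 4.2 6.7
side 48 0.57 106 mid [633.4 -97.7] yaw 7.6 len 193.0 wid 5.6 1.7
```

```bash
python3 -m pendant '[[[0.002,0,-0.04],[0,0,0],1],[[0.002,0,-0.08],[0,0,0],1],[[0.002,0,-0.09],[0,0,0],1],[[0.002,0,-0.1],[0,0,0],1],[[0.002,0,-0.11],[0,0,0],1]]' 110
python3 -m pendant '[[[0,0,-0.01],[0,0,0],1],[[0,0,-0.02],[0,0,0],1],[[0,0,-0.028],[0,0,0],1],[[0,0,-0.028],[0,0,0],1]]'
python3 -m pendant '[[[0,0,-0.005],[0,0,0],1],[[0,0,-0.008],[0,0,0],1],[[0,0,-0.008],[0,0,0],1]]'
```

```text
time_s: 40.8
tcp_pos: [619.5, -122.7, 52.2]
orientation: [-0.065, 0.998, 0.0, -0.0]
contact_force: [0.0, 1.3, 0.7]
gripper_width: 2.9
time_s: 41.2
tcp_pos: [619.6, -122.5, 46.9]
orientation: [-0.065, 0.998, 0.0, 0.0]
contact_force: [-1.5, 1.2, 8.3]
gripper_width: 2.3
time_s: 41.5
tcp_pos: [619.7, -122.5, 46.8]
orientation: [-0.065, 0.998, -0.0, 0.0]
contact_force: [-4.9, 1.8, 17.4]
gripper_width: 3.2
```

```bash
python3 -m pendant '[[[0,0,0.018],[0,0,0],0.5],[[0,0,0.018],[0,0,0],0.45],[[0,0,0.018],[0,0,0],0.45],[[0,0,0.15],[0,0,0],0.45],[[0,0,0.3],[0,0,0],0.45]]' 60
python3 -m pendant '[[[-0.748,0.616,0.02],[0,0,-0.177],0.3],[[-0.748,0.616,0.02],[0,0,-0.177],0.3],[[-0.748,0.616,0.02],[0,0,-0.177],0.3],[[-0.748,0.616,0.02],[0,0,-0.177],0.3],[[-0.748,0.616,0.02],[0,0,-0.177],0.3]]' 60
python3 -m pendant '[[[0,0,-0.2],[0,0,0],0.3],[[0,0,-0.2],[0,0,0],0.3],[[0,0,-0.2],[0,0,0],0.3]]'
python3 -W ignore look.py
```

```text
time_s: 42.0
tcp_pos: [618.0, -122.3, 116.8]
orientation: [-0.065, 0.998, 0.001, -0.003]
contact_force: [1.7, -0.0, 0.3]
gripper_width: 23.6
time_s: 42.5
tcp_pos: [429.8, 32.6, 123.3]
orientation: [0.005, 1.0, 0.0, -0.001]
contact_force: [0.7, -0.6, 0.1]
gripper_width: 30.1
time_s: 42.8
tcp_pos: [432.5, 31.1, 72.8]
orientation: [0.005, 1.0, 0.0, -0.002]
contact_force: [-0.2, -0.5, -0.3]
gripper_width: 29.7
[432.54402025  31.09170843  72.75144734] [ 4.53263429e-03  9.99988542e-01  2.45525443e-04 -1.52010591e-03]
top 48 0.85 328 mid [ 629.1 -167.7] yaw 7.5 len 194.0 wid 6.6 2.7
top 48 0.84 234 mid [ 623.5 -122.8] yaw 7.3 len 185.0 wid 5.5 1.7
top 48 0.76 285 mid [ 636.4 -212.6] yaw 7.4 len 190.0 wid 2.6 6.6
side 4.5 0.79 242 mid [428.2  31.1] yaw -0.5 len 191.0 wid 4.2 6.5
side 48 0.75 215 mid [ 628.5 -166.5] yaw 7.7 len 189.0 wid 7.0 2.7
side 48 0.56 262 mid [ 637.9 -210.8] yaw 7.6 len 192.0 wid 2.8 6.6
side 48 0.52 251 mid [ 625.1 -121.1] yaw 7.7 len 190.0 wid 7.4 3.7
```

```bash
python3 -m pendant '[[[0,0,-0.18],[0,0,0],0.3],[[0,0,-0.26],[0,0,0],0.3],[[0,0,-0.288],[0,0,0],0.3],[[0,0,-0.288],[0,0,0],0.3],[[0,0,-0.288],[0,0,0],0.3]]' 60
python3 -m pendant '[[[0,0,0],[0,0,0],0.6],[[0,0,0],[0,0,0],0.6],[[0,0,0],[0,0,0],1],[[0,0,0],[0,0,0],1],[[0,0,0],[0,0,0],1]]' 60
python3 -m pendant '[[[0,0,0],[0,0,0],1],[[0,0,0],[0,0,0],1]]' 100
python3 -m pendant '[[[0,0,0.1],[0,0,0],1],[[0,0,0.3],[0,0,0],1],[[0,0,0.45],[0,0,0],1],[[0,0,0.45],[0,0,0],1]]'
python3 -m pendant '[[[0.77,-0.43,0],[0,0,0.177],1],[[0.77,-0.43,0],[0,0,0.177],1],[[0.77,-0.43,0],[0,0,0.177],1],[[0.77,-0.43,0],[0,0,0.177],1],[[0.77,-0.43,-0.1],[0,0,0.177],1]]'
python3 -m pendant '[[[0,0,-0.04],[0,0,0],1],[[0,0,-0.04],[0,0,0],1],[[0,0,-0.04],[0,0,0],1],[[0,0,-0.04],[0,0,0],1]]'
python3 -W ignore look.py
```

```text
time_s: 43.5
tcp_pos: [433.5, 31.0, 2.8]
orientation: [0.005, 1.0, -0.0, 0.001]
contact_force: [0.0, -0.3, -0.1]
gripper_width: 29.7
time_s: 44.0
tcp_pos: [433.1, 31.2, 2.6]
orientation: [0.004, 1.0, -0.0, 0.001]
contact_force: [-0.5, 0.6, 7.0]
gripper_width: 6.0
time_s: 44.2
tcp_pos: [433.1, 31.2, 2.7]
orientation: [0.004, 1.0, -0.0, 0.001]
contact_force: [-0.9, 0.7, 9.7]
gripper_width: 3.7
time_s: 44.6
tcp_pos: [435.4, 30.9, 118.2]
orientation: [0.004, 1.0, -0.001, 0.005]
contact_force: [1.4, 0.4, -0.8]
gripper_width: 4.0
time_s: 45.1
tcp_pos: [632.6, -80.1, 91.5]
orientation: [-0.064, 0.998, -0.003, 0.006]
contact_force: [1.3, -0.8, 0.0]
gripper_width: 3.6
time_s: 45.5
tcp_pos: [624.1, -75.3, 79.6]
orientation: [-0.065, 0.998, 0.0, -0.0]
contact_force: [0.1, -0.1, 0.7]
gripper_width: 4.5
[624.072657   -75.33017981  79.56555479] [-6.54116240e-02  9.97858289e-01  1.62232080e-04 -3.57578795e-04]
top 4.5 0.75 106 mid [ 565.5 -181.1] yaw 6.3 len 56.0 wid nan nan
top 48 0.54 282 mid [ 637.3 -212.4] yaw 7.3 len 191.0 wid 3.1 6.1
side 48 0.79 231 mid [ 631.2 -166.2] yaw 7.5 len 192.0 wid 6.4 3.5
side 48 0.66 186 mid [ 638.2 -210.8] yaw 7.3 len 188.0 wid 2.2 5.8
side 48 0.65 97 mid [650.4 -47.7] yaw 7.7 len 151.0 wid 1.5 nan
side 48 0.55 246 mid [ 626.4 -120.8] yaw 7.4 len 193.0 wid 6.2 3.1
```

```bash
python3 -m pendant '[[[0.003,-0.004,-0.04],[0,0,0],1],[[0.003,-0.004,-0.08],[0,0,0],1],[[0.003,-0.004,-0.09],[0,0,0],1],[[0.003,-0.004,-0.1],[0,0,0],1],[[0.003,-0.004,-0.11],[0,0,0],1]]' 110
python3 -m pendant '[[[0,0,-0.01],[0,0,0],1],[[0,0,-0.02],[0,0,0],1],[[0,0,-0.028],[0,0,0],1],[[0,0,-0.028],[0,0,0],1]]'
python3 -m pendant '[[[0,0,-0.005],[0,0,0],1],[[0,0,-0.008],[0,0,0],1],[[0,0,-0.008],[0,0,0],1]]'
```

```text
time_s: 46.2
tcp_pos: [625.6, -76.9, 51.2]
orientation: [-0.065, 0.998, 0.0, -0.0]
contact_force: [-0.8, 0.6, 1.4]
gripper_width: 3.5
time_s: 46.6
tcp_pos: [625.7, -76.4, 45.9]
orientation: [-0.065, 0.998, 0.001, -0.0]
contact_force: [-1.8, 4.8, 8.1]
gripper_width: 3.5
time_s: 46.9
tcp_pos: [625.7, -76.4, 45.8]
orientation: [-0.065, 0.998, 0.0, 0.0]
contact_force: [-5.2, 5.8, 17.7]
gripper_width: 3.3
```

```bash
python3 -m pendant '[[[0,0,0.018],[0,0,0],0.5],[[0,0,0.018],[0,0,0],0.45],[[0,0,0.018],[0,0,0],0.45],[[0,0,0.2],[0,0,0],0.45],[[0,0,0.4],[0,0,0],0.45]]' 60
python3 -m pendant '[[[-0.2,0.5,0.35],[0,0,-0.9],0],[[-0.2,0.5,0.35],[0,0,-0.9],0],[[-0.2,0.5,0.35],[0,0,-0.9],0],[[-0.2,0.5,0.35],[0,0,-0.9],0],[[-0.2,0.5,0.35],[0,0,-0.9],0]]'
python3 -m pendant '[[[-0.2,0.5,0],[0,0,-0.9],0],[[-0.2,0.5,0],[0,0,-0.9],0],[[-0.2,0.5,0],[0,0,-0.9],0],[[-0.2,0.5,0],[0,0,-0.9],0],[[-0.2,0.5,0],[0,0,-0.9],0]]'
python3 - <<'E'
from h import *
exec(open("look.py").read().split("capture",1)[0].split("\n",1)[1])
s=bot.state();M=R.from_quat(s['orientation']).as_matrix();print(np.degrees(np.arctan2(M[1,1],M[0,1])),s['q'].round(2))
t=capture("top");d=capture("side")
m=np.zeros((600,800,3),np.uint8);m[:300,:500]=crop(t,225,140,125,75,4);m[:300,500:800]=crop(d,180,70,75,75,4);m[300:600,:400]=crop(t,70,170,100,75,4);m[300:600,400:800]=crop(d,235,170,100,75,4)
cv2.imwrite("pics/z9.png",m)
E
python3 -W ignore look.py
```

```text
time_s: 47.4
tcp_pos: [624.0, -77.2, 140.1]
orientation: [-0.065, 0.998, 0.001, -0.003]
contact_force: [1.1, -0.8, 0.8]
gripper_width: 23.2
time_s: 47.9
tcp_pos: [575.8, 49.6, 231.7]
orientation: [0.285, 0.958, 0.0, 0.001]
contact_force: [1.1, -0.2, -0.6]
gripper_width: 42.8
time_s: 48.4
tcp_pos: [525.1, 174.0, 229.6]
orientation: [0.6, 0.8, -0.0, -0.0]
contact_force: [0.1, 0.1, -0.1]
gripper_width: 42.6
[525.14746948 174.00028226 229.58154706] [ 5.99734476e-01  8.00198985e-01 -3.59921508e-04 -1.12935694e-04]
16.298222217717427 [ 0.12  0.43  1.62 -0.    1.09 -0.17]
[525.72348002 173.00171018 229.62204322] [ 5.98205267e-01  8.01342850e-01 -2.96638275e-04 -8.82187109e-05]
top 48 0.87 229 mid [621.4 -77.3] yaw 7.4 len 188.0 wid 2.5 6.2
top 48 0.61 257 mid [ 636.4 -212.7] yaw 7.5 len 190.0 wid 2.7 6.2
top 48 0.6 200 mid [ 622.2 -122.8] yaw 7.4 len 188.0 wid 5.6 2.3
top 48 0.5 323 mid [ 629.7 -167.6] yaw 7.3 len 193.0 wid 6.5 2.7
side 48 0.8 278 mid [ 637.8 -210.5] yaw 7.5 len 192.0 wid 3.0 6.7
side 48 0.76 249 mid [ 623.9 -121.7] yaw 7.6 len 193.0 wid 7.6 3.1
side 48 0.73 232 mid [ 632.4 -165.9] yaw 7.7 len 194.0 wid 6.6 3.3
side 48 0.5 155 mid [627.5 -75.6] yaw 7.9 len 177.0 wid 2.5 6.6
```

View pics/z9.png

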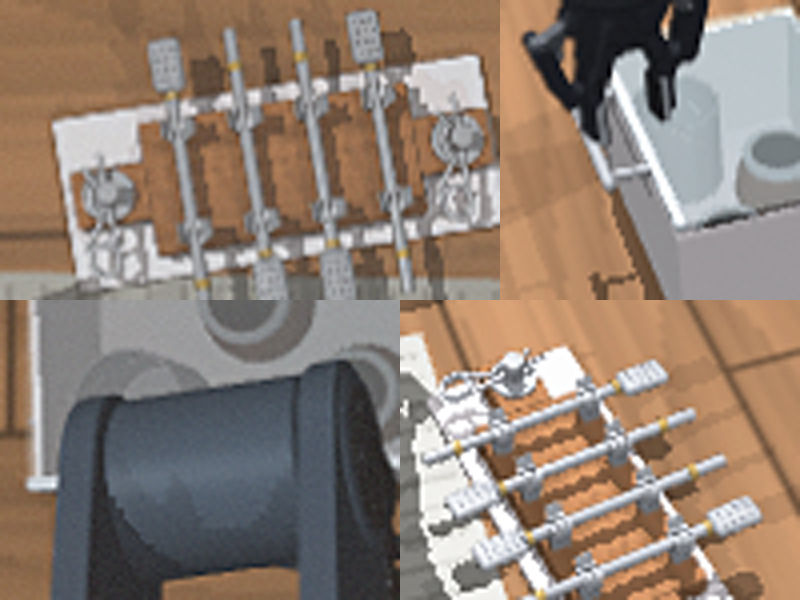

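```bash
python3 -m pendant '[[[-0.06,0.48,0],[0,0,-0.34],0.1],[[-0.06,0.48,0],[0,0,-0.34],0.1],[[-0.06,0.48,0],[0,0,-0.34],0.1],[[-0.06,0.48,0],[0,0,-0.34],0.1],[[-0.06,0.48,0],[0,0,-0.34],0.1]]'
python3 - <<'E'
from h import *
print(at("side",[(207,115),(216,112.5)],123).round(1))
d=cv2.imread("pics/side0.png");
g=d[80:125,190:235]; cv2.imwrite("pics/z10.png",np.hstack([cv2.resize(g,None,fx=9,fy=9,interpolation=cv2.INTER_CUBIC),crop(capture("side"),180,70,45,45,8)[:405] if 0 else cv2.resize(cv2.cvtColor(capture("side")[80:125,190:235],cv2.COLOR_RGB2BGR),None,fx=8.8,fy=9,interpolation=cv2.INTER_CUBIC)]))
s=bot.state();print(s['tcp_pos'],s['orientation'])
E
```

```text
time_s: 49.2
tcp_pos: [510.7, 292.6, 229.8]
orientation: [0.699, 0.715, -0.0, 0.0]
contact_force: [-0.4, -0.1, -0.1]
gripper_width: 38.8
[[516.8 247.4 123. ]
 [546.9 250.  123. ]]
[510.90807236 291.93034603 229.85879465] [ 6.99789055e-01  7.14349389e-01 -4.57647094e-04  1.40313503e-04]
```

View pics/z10.png

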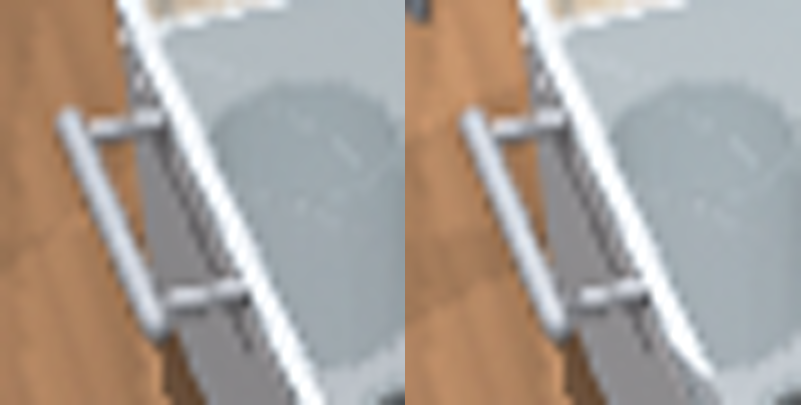

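Run:
```python
from h import *
print(at("side",[(197.1,92.6),(201.9,104.2),(206.8,116)],123).round(1))
# top crop zoom5 origin (75,200): bar ends (480,520),(728,507) within z2 at offset(350,370)
print(at("top",[((130.5)/5+75-.5,150.5/5+200-.5),(378.5/5+75-.5,137.5/5+200-.5)],123).round(1))
```

```text
[[511.6 369.  123. ]
 [513.4 304.7 123. ]
 [515.1 242.9 123. ]]
[[510.2 357.2 123. ]
 [513.7 229.1 123. ]]
```

```bash
python3 -m pendant '[[[0.002,0,-0.2],[0,0,0],0.1],[[0.002,0,-0.33],[0,0,0],0.1],[[0.002,0,-0.41],[0,0,0],0.1],[[0.002,0,-0.448],[0,0,0],0.1],[[0.002,0,-0.448],[0,0,0],0.1]]' 30
python3 -m pendant '[[[0,0,0],[0,0,0],0.5],[[0,0,0],[0,0,0],0.5],[[0,0,0],[0,0,0],1],[[0,0,0],[0,0,0],1],[[0,0,0],[0,0,0],1]]' 30
```

```text
time_s: 49.75
tcp_pos: [511.1, 291.3, 117.0]
orientation: [0.701, 0.714, -0.001, -0.001]
contact_force: [0.3, 0.5, -0.5]
gripper_width: 38.2
time_s: 50.25
tcp_pos: [512.6, 292.9, 119.2]
orientation: [0.7, 0.714, 0.001, 0.001]
contact_force: [1.3, -1.1, 2.4]
gripper_width: 9.9
```

```bash
python3 -m pendant '[[[0,0,0],[0,0,0],1],[[0.001,0,0.037],[0,0.03,0],1],[[0.004,0,0.075],[0,0.06,0],1],[[0.009,0,0.112],[0,0.09,0],1],[[0.014,0,0.149],[0,0.12,0],1]]' 50
python3 -m pendant '[[[0.016,0,0.073],[0,0.06,0],1],[[0.039,0.001,0.144],[0,0.12,0],1],[[0.039,0.001,0.144],[0,0.12,0],1]]'
```

```text
time_s: 50.75
tcp_pos: [516.0, 293.1, 154.2]
orientation: [0.699, 0.713, -0.032, -0.034]
contact_force: [6.0, 2.1, -9.8]
gripper_width: 9.1
time_s: 51.05
tcp_pos: [527.0, 293.5, 192.1]
orientation: [0.697, 0.711, -0.064, -0.067]
contact_force: [3.7, 0.9, 0.1]
gripper_width: 9.1
```

```bash
python3 -m pendant '[[[0.029,0.001,0.069],[0,0.06,0],1],[[0.062,0.002,0.135],[0,0.12,0],1],[[0.102,0.003,0.198],[0,0.18,0],1],[[0.102,0.003,0.198],[0,0.18,0],1]]' 50
python3 -m pendant '[[[0.046,0.001,0.059],[0,0.04,0],1],[[0.096,0.002,0.113],[0,0.08,0],1],[[0.096,0.002,0.113],[0,0.08,0],1],[[0.096,0.002,0.113],[0,0.08,0],1]]'
python3 - <<'E'
from h import *
s=bot.state();print(s['tcp_pos'],s['orientation'],s['contact_force'],s['wrist_torque'])
d=capture("side"); t=capture("top")
cv2.imwrite("pics/z11.png",np.hstack([crop(d,165,20,110,130,3.6),crop(t,70,110,110,130,3.6)]))
E
```

```text
time_s: 51.45
tcp_pos: [552.5, 294.3, 239.6]
orientation: [0.691, 0.704, -0.113, -0.117]
contact_force: [6.9, 1.6, -1.4]
gripper_width: 9.0
time_s: 51.85
tcp_pos: [575.6, 295.1, 266.5]
orientation: [0.687, 0.701, -0.134, -0.138]
contact_force: [7.5, 3.0, -4.5]
gripper_width: 8.6
[575.59687838 295.10180439 266.51316087] [ 0.68698572  0.70072888 -0.13416464 -0.13794748] [ 7.48022651  3.03658666 -4.50627398] [ 0.44062727 -1.51771257 -0.05212073]
```

View pics/z11.png

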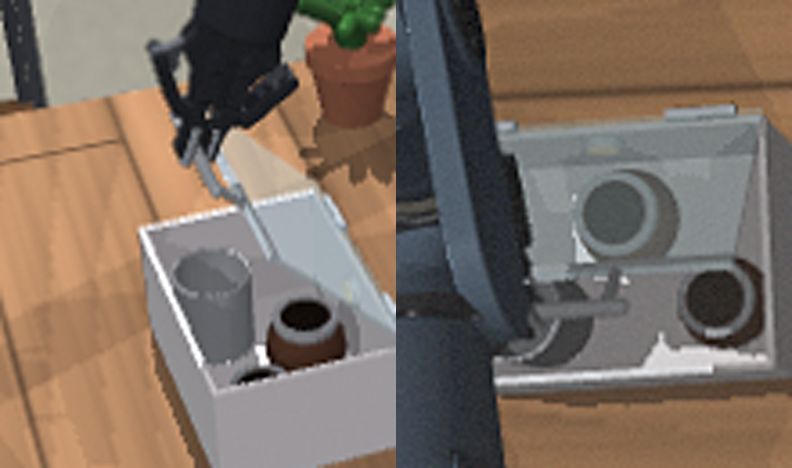

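```bash
python3 -m pendant '[[[0.004,0,0.01],[0,0,0],1],[[0.004,0,0.01],[0,0,0],1],[[0.004,0,0.01],[0,0,0],1]]' 
python3 -m pendant '[[[0,0,0],[0,0,0],0.55],[[0,0,0],[0,0,0],0.52],[[0,0,0],[0,0,0],0.52],[[0,0,0],[0,0,0],0.52]]' 20
python3 -m pendant '[[[0.019,0,0.046],[0,0,0],0.52],[[0.038,0,0.093],[0,0,0],0.52],[[0.076,0,0.185],[0,0,0],0.52],[[0.076,0,0.3],[0,0,0],0.52],[[-0.1,0,0.4],[0,0,0],0.5]]'
python3 -m pendant '[[[-0.4,-0.4,0.1],[0,-0.2,0],0.5],[[-0.6,-0.6,0],[0,-0.4,0],0.5],[[-0.6,-0.75,0],[0,-0.5,0],0.5],[[-0.6,-0.75,0],[0,-0.5,0],0.5],[[-0.6,-0.75,0],[0,-0.5,0],0.5]]'
python3 - <<'E'
from h import *
s=bot.state();print(s['tcp_pos'],s['contact_force'])
d=capture("side"); t=capture("top")
cv2.imwrite("pics/z12.png",np.hstack([crop(d,165,20,110,130,3.6),crop(t,70,110,110,130,3.6)]))
E
python3 -W ignore look.py
```

```text
time_s: 52.25
tcp_pos: [576.0, 295.1, 267.0]
orientation: [0.687, 0.701, -0.135, -0.138]
contact_force: [7.6, 3.9, -12.4]
gripper_width: 8.7
time_s: 52.65
tcp_pos: [574.4, 294.2, 272.1]
orientation: [0.686, 0.701, -0.137, -0.139]
contact_force: [-0.1, -0.4, -0.2]
gripper_width: 20.8
time_s: 53.15
tcp_pos: [555.0, 293.4, 370.8]
orientation: [0.688, 0.7, -0.135, -0.138]
contact_force: [-0.3, 0.8, -0.6]
gripper_width: 21.6
time_s: 53.65
tcp_pos: [398.2, 105.6, 372.9]
orientation: [0.7, 0.715, 0.001, 0.001]
contact_force: [1.0, -0.4, 0.3]
gripper_width: 21.2
[398.18629343 105.60262299 372.89719465] [ 0.97460333 -0.35566767  0.26676592]
[397.27547187 104.12532991 372.49446761] [ 7.01444118e-01  7.12724063e-01 -5.64804086e-04  4.90455541e-04]
top 48 0.81 281 mid [ 623.6 -123.3] yaw 7.6 len 191.0 wid 6.1 2.0
top 48 0.67 226 mid [621.4 -77.5] yaw 7.6 len 183.0 wid 2.6 5.9
top 48 0.65 223 mid [ 628.8 -167.5] yaw 7.6 len 189.0 wid 6.3 1.5
top 48 0.58 206 mid [ 640.1 -212.2] yaw 6.8 len 180.0 wid 2.0 5.9
side 48 0.76 215 mid [ 625.1 -121.2] yaw 7.5 len 190.0 wid 7.2 3.3
side 48 0.61 269 mid [ 638.2 -210.3] yaw 7.4 len 193.0 wid 3.2 6.5
side 48 0.53 252 mid [ 632.4 -166. ] yaw 7.5 len 194.0 wid 7.4 3.2
```

View pics/z12.png

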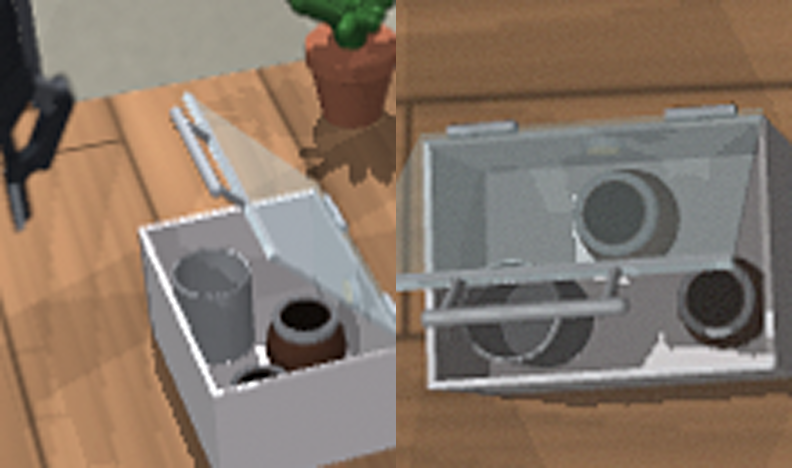

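The handle stands clear of the cabinet. Triangulating its ends for the door angle.

Run:
```python
from h import *
f=lambda q,o:(np.array(q)+.5)/3.6+o-.5
tp=[f((428-396,319),[70,110]),f((622-396,304),[70,110])]; sp=[f((177,113),[165,20]),f((218,194),[165,20])]
for a,b in zip(tp,sp):
    o1,d1=ray("top",[a]);o2,d2=ray("side",[b]);d1=d1[0];d2=d2[0]
    k=np.linalg.lstsq(np.c_[d1,-d2],o2-o1,rcond=None)[0]; p=o1+k[0]*d1;q=o2+k[1]*d2
    m=(p+q)/2; print(m.round(1),"gap",np.linalg.norm(p-q).round(1),"angle by z",np.degrees(np.arcsin((m[2]-122)/215)).round(1))
# reference: clips still home
```

```text
[577.7 353.6 277.7] gap 2.4 angle by z 46.4
[582.4 231.8 275.7] gap 0.2 angle by z 45.6
```

```bash
python3 -m pendant '[[[0,0,0],[0,0,0],0.5],[[0,0,0],[0,0,0],0.5],[[0,0,0],[0,0,0],0.5]]'; python3 -c "
from rig import bot;print(bot.close_job())"
```

```text
time_s: 54.25
tcp_pos: [401.0, 107.3, 371.1]
orientation: [0.7, 0.715, -0.0, -0.0]
contact_force: [0.4, -0.2, -0.6]
gripper_width: 21.1
the job is handed in; nothing more can be done
None
```

The job is handed in at about 54 s of the 208 s allowed, done in the order asked; no verdict was given.

- **R-clips:** I felt for both studs with the gripper, then pushed a clip through each until the push force rose and fell away. Pictures afterwards show both legs through and both bows round the studs.
- **Bombillas:** all four were there, and none was knocked aside. Each was pushed to a firm stop (15–20 N, tube axis at about 48 mm). The camera puts each within a few mm of its station's middle and in line with the rack (about 7.5°). In the very last look the side camera missed the leftmost one; the top camera saw it in place.
- **Door:** it stands by itself at about 45–46°, measured from the handle ends in both cameras. The arm's own travel suggested about 44°.
- **Left alone:** the gourds and the tin look untouched in the last pictures. I took no close final look at the thermos, but nothing went near it. The arm ended well clear of everything, with no contact force.

Two readings disagreed along the way. The side camera placed the shut handle about 10 mm off from the top camera. It also placed a held bombilla 3–4 mm off sideways. Neither affected the result.

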